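# Load the desk tape holder and cap its rod

## Task

Load the desk tape holder: thread the three rolls of masking tape onto its level rod, the blue one first against the black disc, then the yellow, then the red, and fit the green end cap, open mouth first, fully home over the end of the rod, so that the rolls sit together between disc and cap. Leave everything hanging there, let go, and do not knock or shift the paint pots, ink bottle, figure, glue stick or cutters standing among them.

Things in the scene. Friction and masses are not known exactly. Their poses are not given: they have to be found in the camera images.
- holder: Fixed wooden desk tape holder with a level steel rod, open at one end. Origin on the desk below the outer face of the black disc that the rolls sit against; x runs along the rod from disc to free end, z up. Rod axis 100 mm above the desk. Base 75 wide, 12 mm high, from x = -40 to 75 mm; the upright (46 wide, 127 mm tall) lies behind x = -7 mm
- rod_root (a point): Point on the rod axis at the outer face of the black disc (46 mm across); axes as holder
- rod_tip (a point): Centre of the rod's free end, 110 mm from rod_root. The rod is 12 mm thick; its last 4 mm taper to 7 mm
- roll_blue: Blue roll of masking tape: 48 mm across, 26 mm wide, with a 20 mm through hole in a cardboard core; about 50 g. Origin at its centre; x runs along the hole (either way round is the same). It starts lying in a low cradle with the hole level and its centre 30 mm above the desk
- roll_yellow: Yellow roll of masking tape: 48 mm across, 26 mm wide, with a 20 mm through hole in a cardboard core; about 50 g. Origin at its centre; x runs along the hole (either way round is the same). It starts lying in a low cradle with the hole level and its centre 30 mm above the desk
- roll_red: Red roll of masking tape: 48 mm across, 26 mm wide, with a 20 mm through hole in a cardboard core; about 50 g. Origin at its centre; x runs along the hole (either way round is the same). It starts lying in a low cradle with the hole level and its centre 30 mm above the desk
- end_cap: Green end cap with a white dot on its closed end: cylinder 40 mm across, 32 mm long, with a 17 mm blind bore 28 mm deep; about 40 g. Origin at its centre; x runs from the open mouth to the closed end and, once fitted, points as the holder's x. Loose slip fit, no thread. It starts in a cradle, axis level, centre 25.5 mm above the desk
- cap_mouth (a point): Centre of the cap's open mouth, 16 mm from its centre. When the rod bottoms in the bore the mouth is 82 mm from the disc, 4 mm more than the three rolls take, so the cap can push loosely placed rolls together
- hobby_vise: Fixed blue hobby vice, an obstacle about 160 mm long and 95 mm wide, up to 105 mm tall; origin at the underside, in its middle part
- red_pot: Bystander: red paint pot with white lid, 30 mm across, 46 mm tall, standing on the 2 mm thick cutting mat. Origin at the underside
- ink: Bystander: black ink bottle, 29 mm across, 70 mm tall. Origin at the underside
- figure: Bystander: grey game figure on a round base, 32 x 29 x 34 mm. Origin at the underside
- yellow_pot: Bystander: ochre yellow paint pot with black lid, 30 mm across, 49 mm tall. Origin at the underside
- glue: Bystander: orange glue stick lying down, 74 x 17 x 17 mm, long along its x. Origin at the underside
- cutter: Bystander: red side cutters lying flat, 129 x 47 x 12 mm. Origin at the underside
- cradle_blue: Grey cradle fixed to the desk, in which the blue roll starts: base 30 x 38 x 4 mm with two ribs parallel to its x, 14 mm either side of the middle, up to 10 mm high and 18 mm out. Origin at the underside; x along the axis of what lies in it
- cradle_yellow: Grey cradle fixed to the desk, in which the yellow roll starts: base 30 x 38 x 4 mm with two ribs parallel to its x, 14 mm either side of the middle, up to 10 mm high and 18 mm out. Origin at the underside; x along the axis of what lies in it
- cradle_red: Grey cradle fixed to the desk, in which the red roll starts: base 30 x 38 x 4 mm with two ribs parallel to its x, 14 mm either side of the middle, up to 10 mm high and 18 mm out. Origin at the underside; x along the axis of what lies in it
- cradle_cap: Grey cradle fixed to the desk, in which the end cap starts: base 30 x 38 x 4 mm with two ribs parallel to its x, 14 mm either side of the middle, up to 10 mm high and 18 mm out. Origin at the underside; x along the axis of what lies in it
There are look-alikes about, which are no part of the job. There is more than one size of the roll_red; the job needs the largest.

How it is judged:
On the way, in this order (a step that is already met when the one before it is completed fails the run):
1. the blue roll hangs on the rod (x of roll_blue in the frame of rod_root between 0.005 and 0.05 m and y of roll_blue in the frame of rod_root between -0.007 and 0.007 m and z of roll_blue in the frame of rod_root between -0.009 and 0.006 m and angle between the x axis of roll_blue and the x axis of holder, either way round below 0.25 rad), for 0.2 s.
2. the yellow roll hangs on the rod (x of roll_yellow in the frame of rod_root between 0.005 and 0.07 m and y of roll_yellow in the frame of rod_root between -0.007 and 0.007 m and z of roll_yellow in the frame of rod_root between -0.009 and 0.006 m and angle between the x axis of roll_yellow and the x axis of holder, either way round below 0.25 rad), for 0.2 s.
3. the red roll hangs on the rod (x of roll_red in the frame of rod_root between 0.005 and 0.088 m and y of roll_red in the frame of rod_root between -0.007 and 0.007 m and z of roll_red in the frame of rod_root between -0.009 and 0.006 m and angle between the x axis of roll_red and the x axis of holder, either way round below 0.25 rad), for 0.2 s.
4. the end cap is fully on the rod's end (x of cap_mouth in the frame of rod_root between 0.077 and 0.0865 m and x of end_cap in the frame of rod_root between 0.093 and 0.1025 m and y of end_cap in the frame of rod_root between -0.006 and 0.006 m and z of end_cap in the frame of rod_root between -0.008 and 0.005 m and angle between the x axis of end_cap and the x axis of holder, either way round below 0.25 rad), for 0.2 s.
At the end, for the whole second after the job is handed in: On the rod from the disc: blue, yellow, red, level within 0.25 rad, centres 13, 39 and 65 mm from the disc or up to 9 mm farther out (1.5 mm nearer allowed); cap over the rod end, mouth inwards, level within 0.25 rad, within 4.5 mm of bottoming; all released and at rest (all of step 4 and x of roll_blue in the frame of rod_root between 0.0115 and 0.022 m and y of roll_blue in the frame of rod_root between -0.007 and 0.007 m and z of roll_blue in the frame of rod_root between -0.009 and 0.006 m and angle between the x axis of each of roll_blue, roll_yellow, roll_red and the x axis of holder, either way round below 0.25 rad and x of roll_yellow in the frame of rod_root between 0.0375 and 0.048 m and y of roll_yellow in the frame of rod_root between -0.007 and 0.007 m and z of roll_yellow in the frame of rod_root between -0.009 and 0.006 m and x of roll_red in the frame of rod_root between 0.0635 and 0.074 m and y of roll_red in the frame of rod_root between -0.007 and 0.007 m and z of roll_red in the frame of rod_root between -0.009 and 0.006 m and linear speed of each of roll_blue, roll_yellow, roll_red, end_cap below 0.02 m/s); the robot touches nothing.
It fails at once if a bystander (paint pot, ink bottle, figure, glue stick, cutters) is shifted by more than 25 mm or knocked over (distance of any of red_pot, ink, figure, yellow_pot, glue, cutter from where it was at the start of the episode above 0.025 m or angle between any of red_pot, ink, figure, yellow_pot, glue, cutter's own z axis and vertical above 0.6 rad).
It also fails if it takes over 72 s, if anything falls off the work surface, if the arm or the gripper's body presses on something with over 40 N, if the wrist force passes 120 N, or if a joint passes its speed limit or range.

## Robot

A 6-joint arm with a two-finger parallel gripper is mounted at the origin on a cart in front of the work surface, level with it; the furniture and walls round the work are solid. World frame = base frame: x ahead of the robot, y to its left, z up, the work surface at z = 0. Lengths are in m, angles in rad, forces in N, time in s.
With the tool pointing down it reaches from about 0.375 to 0.975 m from the base axis. Payload 3.8 kg.
Tool frame: the origin (TCP) lies on the centre line of the jaws, within the pads' length; the fingertips stand 11 mm ahead of it and the grasp point (between the pads) lies 8 mm behind it; z points along the fingers, y is the line along which they close (so a half turn about z gives the same grasp; the last joint's range is limited). The gripper opens to 88 mm and grips with 3 to 60 N. Pads are 18 mm wide; open, the fingers measure 123 mm over their backs; the gripper's body (75 mm by 187 mm) begins 45 mm behind the grasp point.
Start: joints at [1.265, 0.264, 1.604, -0, 1.274, -0.037], TCP at [0.179, 0.651, 0.25] pointing down, gripper open.
Joint ranges: [-2.63, 2.63], [-0.94, 2.18], [0.31, 2.57], [-1.31, 4.45], [0, 2.66], [-2.55, 2.55]. Speed limits (rad/s): [2.57, 2.57, 3.14, 3.14, 3.14, 3.14].

## Interface

Orientations are given as a unit quaternion [x, y, z, w].
In Python, from workcell import robot gives the robot as it stands.
- The arm moves only by the tool apply_moves, never from a script. Its arguments are lists of equal length, an entry for each row: "travel": the shift along the tool's x, y, z in m, a list of three; "twist": the turn, a rotation vector about the tool's x, y, z in degrees, a list of three; "claw": the closure, from -1 (fully open) to 1 (shut). In form: {"travel": [[x, y, z], ...], "twist": [[rx, ry, rz], ...], "claw": [claw, ...]}. A call has 1 to 5 rows; each row shifts and turns the commanded pose from where the row before left it, along the tool's axes as they then stand; what a row does not reach is not made up. A row lasts 1/12 s, in which the tool goes at most 41.7 mm and 7.16 degrees, less where a joint would pass 70% of its speed; a pose out of reach is approached as far as the arm can. A call with a gripper value outside its range is refused whole. The fingers move at their own pace and stop on an object; the grip force is fixed at half the most. Time passes only in rows, so rows that do not move let the fingers close. It gives the time, the measured TCP pose, the force, the opening and the grip force at its end, in the units of the state.
- robot.get_state(): the state, without advancing time (a new reading comes with each control period).
- robot.snapshot(name): name is "scene" or "top" or "wrist"; returns the picture (480x640x3 uint8, red, green, blue); there is no depth.
- robot.get_calibration(name): a dict with "intrinsics" (3x3 intrinsics, pixels), "R" (3x3) and "t" (3): a world point X has camera coordinates R X + t. Camera axes: x right, y down, z forward; pixel columns grow to the right and rows downward; lengths in m; the calibration is good to about 2 mm. A picture is of the moment at which its call begins: read the wrist's pose just before it. get_calibration takes no time and is no camera call; for the wrist camera it gives the pose at the moment of the call.
- robot.sign_off(): hands the job in; it is judged then, once.
The state is a dict: "clock": time; "joint_positions": joint angles; "qvel": joint speeds; "joint_efforts": joint torques, N m; "tcp_pos": TCP position; "eef_rot": TCP orientation; "ft_force": force on the tool from outside, world axes, zero at the start; "torque": the same for the moment, N m; "gripper_width": finger opening in m; "grasp_force": force on a finger pad.
Only numpy, scipy, OpenCV 4.12 (cv2) and the standard library are available. Lean on these libraries where they do the work, as an engineer would, in place of code of your own. Each camera call takes 0.05 s, during which the arm holds its last target. There are 200 camera calls.

## Working session

There is one attempt and no reset: what is moved stays moved. The work goes in short steps, Python scripts to look and compute and a tool call to move; the robot and the scene stay as the last step left them, time stands still between calls to the robot, and variables do not carry over. Pictures are saved under pics/ and viewed, at most 11 in all, crops included, and the job is handed in when it is done.

Besides the shell and the picture viewer there is one more tool, called as a command line: name --argument value ..., lists and objects as JSON in quotes. apply_moves: Moves the arm, as the interface text tells. Its arguments: {"type":"object","properties":{"travel":{"type":"array"},"twist":{"type":"array"},"claw":{"type":"array"}},"required":["travel","twist","claw"]}

```bash
mkdir -p pics && cat > h.py <<'E'
import numpy as np, cv2
from workcell import robot
def snap(n,f):
    c=robot.get_calibration(n); im=robot.snapshot(n)
    cv2.imwrite(f'pics/{f}.png',im[:,:,::-1]); np.savez(f'pics/{f}.npz',im=im,K=c["intrinsics"],R=c["R"],t=c["t"])
def load(f):
    d=np.load(f'pics/{f}.npz'); return d['im'],d['K'],d['R'],d['t']
def ray(f,u,v):
    _,K,R,t=load(f); d=R.T@np.linalg.inv(K)@np.array([u,v,1.]); return -R.T@t,d/np.linalg.norm(d)
def plane(f,u,v,z):
    o,d=ray(f,u,v); return o+d*(z-o[2])/d[2]
def tri(obs):
    A=np.zeros((3,3));b=np.zeros(3)
    for f,u,v in obs:
        o,d=ray(f,u,v);P=np.eye(3)-np.outer(d,d);A+=P;b+=P@o
    X=np.linalg.solve(A,b); return X
def proj(f,X):
    _,K,R,t=load(f); p=K@(R@np.asarray(X)+t); return p[:2]/p[2]
E
python3 - <<'E'
from h import *
np.set_printoptions(precision=4,suppress=True)
for n in("scene","top","wrist"):
    snap(n,n+"0"); im,K,R,t=load(n+"0"); print(n,K[0,0],-R.T@t,R[2])
print(robot.get_state())
E
```

```text
scene 442.41405554788383 [-0.2297  0.5658  0.493 ] [ 0.7565 -0.5061 -0.4142]
top 613.437222022105 [0.1965 0.0885 1.4775] [ 0.2095  0.0171 -0.9776]
wrist 335.9904093978074 [0.1008 0.6712 0.3838] [ 0.3008 -0.0858 -0.9498]
{'clock': 0.15, 'joint_positions': array([ 1.2651,  0.2646,  1.6051, -0.    ,  1.2737, -0.0369]), 'qvel': array([ 0.002 , -0.0029, -0.005 ,  0.0001, -0.0002,  0.0007]), 'joint_efforts': array([  0.0004, -50.2835, -35.7477,   0.0729,   0.0246,  -0.0001]), 'tcp_pos': array([0.1791, 0.6502, 0.2486]), 'eef_rot': array([ 0.134 ,  0.991 , -0.0009, -0.0002]), 'ft_force': array([-1.0807,  0.4995, -0.5094]), 'torque': array([ 0.0074, -0.039 , -0.0135]), 'grasp_force': 0.0, 'gripper_width': 0.08792317498639812}
```

View pics/scene0.png

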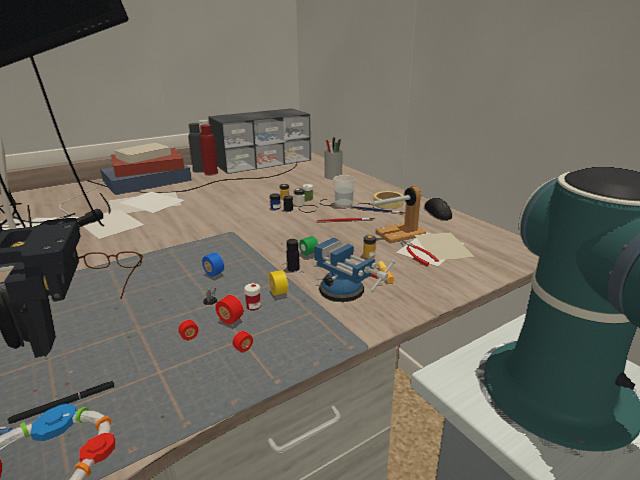

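View pics/top0.png

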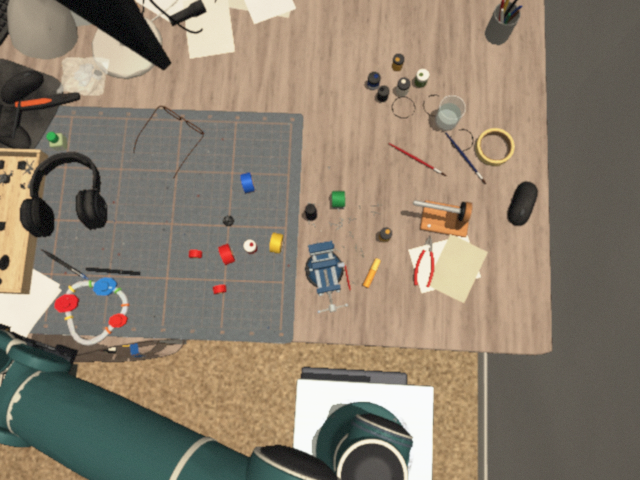

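The scene view shows the blue roll at (212,264), yellow at (279,284), the large red at (229,310), the cap at (309,244), and the holder with the rod pointing left at (385,200). In the top view these are at (247,183), (276,243), (227,254) and (338,199), and the rod runs from (463,210) to (415,205). Next I'll make rough position estimates.

```bash
cat >> h.py <<'E'
HSV={'blue':((100,150,60),(125,255,255)),'yellow':((22,150,90),(32,255,255)),'red':((0,170,90),(6,255,255)),'green':((60,120,40),(85,255,255))}
def blob(f,col,near,rad=40):
    im=load(f)[0];h=cv2.cvtColor(im,cv2.COLOR_RGB2HSV);m=cv2.inRange(h,*HSV[col])
    if col=='red': m|=cv2.inRange(h,(174,170,90),(180,255,255))
    n,l,s,c=cv2.connectedComponentsWithStats(m)
    k=[i for i in range(1,n) if s[i,4]>15 and np.hypot(*(c[i]-near))<rad]
    if not k: return None
    i=max(k,key=lambda i:s[i,4]);mm=(l==i).astype(np.uint8)
    cn=max(cv2.findContours(mm,0,2)[0],key=cv2.contourArea)
    return c[i],s[i],cv2.minAreaRect(cn),cn
E
python3 - <<'E'
from h import *
np.set_printoptions(precision=4,suppress=True)
for col,s,t in(('blue',(212,264),(247,183)),('yellow',(279,284),(276,243)),('red',(229,310),(227,254)),('green',(309,244),(338,199))):
    a=blob('scene0',col,s,20);b=blob('top0',col,t,20)
    print(col,a[0],a[1],b[0],b[2]); X=tri([('scene0',*a[0]),('top0',*b[0])]);print(' tri',X,'axis rect pts',[plane('top0',*p,.045)[:2] for p in cv2.boxPoints(b[2])])
for n,u,v,z in(('rodtip',415,205,.1),('rodroot',463,210,.1),('disc',466,212,.1),('figure',228,220,.02),('redpot',250,246,.047),('ink',311,212,.06),('ypot',386,233,.045),('glue',372,273,.01),('cut',425,268,.01),('vise',325,268,.05)):
    print(n,plane('top0',u,v,z))
im=cv2.imread('pics/top0.png')[160:300,190:490]; cv2.imwrite('pics/c1.png',cv2.resize(im,None,fx=2.6,fy=2.6,interpolation=2))
E
```

```text
blue [213.9474 263.4507] [202 253  22  23 304] [246.6914 182.2229] ((246.70590209960938, 182.32354736328125), (17.947635650634766, 9.943960189819336), 75.96376037597656)
 tri [0.6095 0.309  0.0324] axis rect pts [array([0.6251, 0.3282]), array([0.6324, 0.3051]), array([0.589 , 0.2911]), array([0.5818, 0.314 ])]
yellow [278.6705 282.2168] [269 270  19  26 346] [275.5581 242.1512] ((275.43353271484375, 242.68206787109375), (10.948118209838867, 17.9427490234375), 8.746162414550781)
 tri [0.4641 0.2283 0.0313] axis rect pts [array([0.4416, 0.2441]), array([0.4847, 0.2407]), array([0.482 , 0.2147]), array([0.4389, 0.2182])]
red [230.1653 308.3326] [216 295  28  29 478] [225.8838 253.9798] ((225.8638916015625, 253.973388671875), (18.76923179626465, 10.846156120300293), 67.38013458251953)
 tri [0.4293 0.3449 0.033 ] axis rect pts [array([0.4432, 0.3667]), array([0.4545, 0.3438]), array([0.4139, 0.3231]), array([0.4027, 0.3459])]
green [308.4877 244.6158] [300 236  18  19 203] [337.7929 198.8698] ((337.5, 199.0), (14.0, 11.0), 90.0)
 tri [0.5808 0.0858 0.0279] axis rect pts [array([0.5933, 0.1014]), array([0.5947, 0.0749]), array([0.5598, 0.0732]), array([0.5584, 0.0997])]
rodtip [ 0.5568 -0.0924  0.1   ]
rodroot [ 0.5506 -0.2032  0.1   ]
disc [ 0.5462 -0.2101  0.1   ]
figure [0.5166 0.3514 0.02  ]
redpot [0.4503 0.289  0.047 ]
ink [0.5374 0.1487 0.06  ]
ypot [ 0.4988 -0.0322  0.045 ]
glue [ 0.4062 -0.0046  0.01  ]
cut [ 0.4249 -0.1317  0.01  ]
vise [0.4065 0.1085 0.05  ]
```

View pics/c1.png

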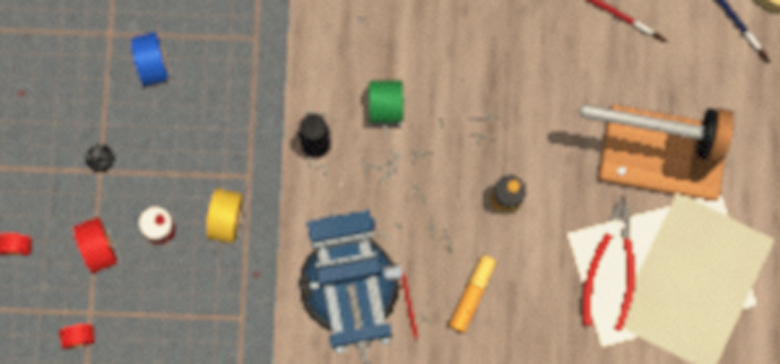

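View pics/wrist0.png

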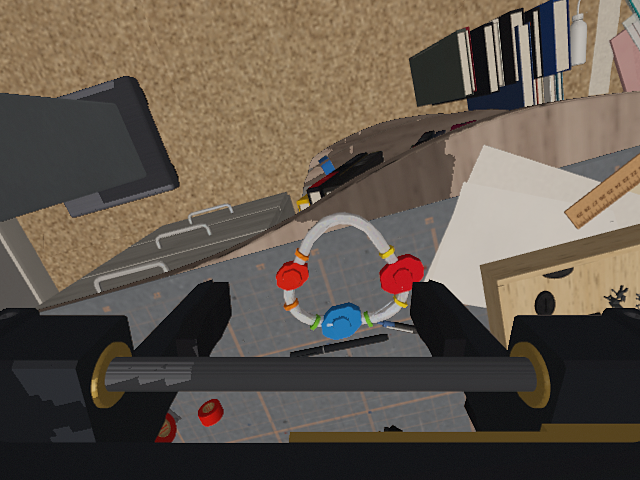

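The crop shows all three rolls with axes roughly along world y, and the wrist view confirms the camera sits on the tool +x side. I'll turn the tool so x points along +y, then move over the rolls.

apply_moves --travel '[[0,0,0],[0,0,0],[0,0,0],[0,0,0],[0,0,0]]' --twist '[[0,0,6.8],[0,0,6.8],[0,0,6.8],[0,0,6.8],[0,0,6.8]]' --claw '[-1,-1,-1,-1,-1]'

```text
clock: 0.57
tcp_pos: [0.1792, 0.6505, 0.2491]
eef_rot: [0.421, 0.907, -0.001, 0.0]
ft_force: [0.0, -0.4, 0.6]
gripper_width: 0.088
grasp_force: 0.0
```

apply_moves --travel '[[0,0,0],[0,0,0],[0,0,0],[0,0,0],[0,0,0]]' --twist '[[0,0,6.8],[0,0,6.8],[0,0,6.8],[0,0,6.8],[0,0,6.8]]' --claw '[-1,-1,-1,-1,-1]'

```text
clock: 0.98
tcp_pos: [0.1792, 0.6505, 0.2492]
eef_rot: [0.667, 0.745, -0.0, 0.0]
ft_force: [-0.2, -0.1, 0.1]
gripper_width: 0.0883
grasp_force: 0.0
```

apply_moves --travel '[[0,0,0],[-0.03,0.025,0],[-0.03,0.025,0],[-0.03,0.025,0],[-0.03,0.025,0]]' --twist '[[0,0,6.6],[0,0,0],[0,0,0],[0,0,0],[0,0,0]]' --claw '[-1,-1,-1,-1,-1]'

```text
clock: 1.4
tcp_pos: [0.2797, 0.5293, 0.2491]
eef_rot: [0.707, 0.708, -0.0, 0.0]
ft_force: [1.0, -0.1, -0.9]
gripper_width: 0.0881
grasp_force: 0.0
```

apply_moves --travel '[[-0.03,0.025,0],[-0.03,0.025,0],[-0.03,0.025,0],[-0.03,0.025,0],[-0.03,0.025,0]]' --twist '[[0,0,0],[0,0,0],[0,0,0],[0,0,0],[0,0,0]]' --claw '[-1,-1,-1,-1,-1]'

```text
clock: 1.82
tcp_pos: [0.4049, 0.379, 0.2495]
eef_rot: [0.707, 0.707, -0.0, -0.0]
ft_force: [1.1, -0.3, -0.1]
gripper_width: 0.088
grasp_force: 0.0
```

apply_moves --travel '[[-0.03,0.025,0],[-0.03,0.025,0],[-0.03,0.025,0],[0,0,0],[0,0,0]]' --twist '[[0,0,0],[0,0,0],[0,0,0],[0,0,0],[0,0,0]]' --claw '[-1,-1,-1,-1,-1]'

```text
clock: 2.23
tcp_pos: [0.4802, 0.2891, 0.2494]
eef_rot: [0.709, 0.706, -0.0, -0.0]
ft_force: [0.4, 0.8, -0.5]
gripper_width: 0.088
grasp_force: 0.0
```

```bash
python3 - <<'E'
from h import *
snap('wrist','w1');print(robot.get_state())
E
```

```text
{'clock': 2.2833, 'joint_positions': array([4.99600717e-01, 4.83876876e-02, 1.85203328e+00, 7.44663875e-04,
       1.24202830e+00, 5.01638653e-01]), 'qvel': array([ 0.03883682, -0.00311414,  0.00353762,  0.00420388,  0.00162413,
       -0.00034638]), 'joint_efforts': array([-1.23635117e+00, -3.80270648e+01, -3.55564749e+01, -6.23379112e-02,
       -4.95756813e-02, -2.44803418e-02]), 'tcp_pos': array([0.47929173, 0.29022143, 0.24933021]), 'eef_rot': array([ 7.07911846e-01,  7.06300581e-01, -3.12070643e-04, -4.58479004e-04]), 'ft_force': array([-0.11474273,  0.66488303, -0.23283661]), 'torque': array([-0.06559269,  0.04645918, -0.00138425]), 'grasp_force': 0.0, 'gripper_width': 0.08819503347876152}
```

View pics/w1.png

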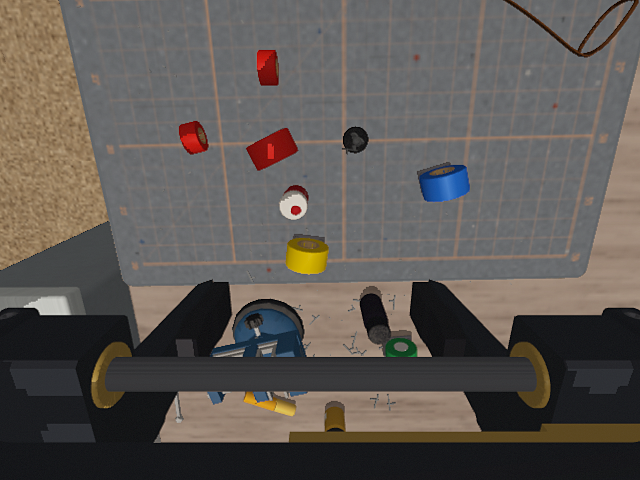

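Up in this view is +y and right is +x. The blue roll is at (443,184), yellow at (307,256), the large red at (272,149), and the cap at (400,348) shows a pale dot on its +y end. I'll tour the objects, placing the camera directly above each one.

apply_moves --travel '[[-0.0125,-0.025,0],[-0.0125,-0.025,0],[0,0,0],[0,0,0]]' --twist '[[0,0,0],[0,0,0],[0,0,0],[0,0,0]]' --claw '[-1,-1,-1,-1]'

```text
clock: 2.62
tcp_pos: [0.4274, 0.2667, 0.2495]
eef_rot: [0.706, 0.708, 0.0, -0.0]
ft_force: [1.5, -0.1, -0.2]
gripper_width: 0.0884
grasp_force: 0.0
```

```bash
python3 -c "
from h import *
snap('wrist','w_red')"
```

apply_moves --travel '[[-0.039,0.011,0],[-0.039,0.011,0],[-0.039,0.011,0],[0,0,0],[0,0,0]]' --twist '[[0,0,0],[0,0,0],[0,0,0],[0,0,0],[0,0,0]]' --claw '[-1,-1,-1,-1,-1]'

```text
clock: 3.08
tcp_pos: [0.4636, 0.148, 0.25]
eef_rot: [0.708, 0.706, 0.001, 0.0]
ft_force: [0.4, 0.8, -0.6]
gripper_width: 0.0881
grasp_force: 0.0
```

```bash
python3 -c "
from h import *
snap('wrist','w_yel')"
```

apply_moves --travel '[[-0.035,0.009,0],[-0.035,0.009,0],[-0.035,0.009,0],[-0.035,0.009,0],[-0.035,0.009,0]]' --twist '[[0,0,0],[0,0,0],[0,0,0],[0,0,0],[0,0,0]]' --claw '[-1,-1,-1,-1,-1]'

```text
clock: 3.55
tcp_pos: [0.5082, -0.0256, 0.25]
eef_rot: [0.706, 0.708, 0.001, 0.0]
ft_force: [0.3, 0.9, -1.2]
gripper_width: 0.088
grasp_force: 0.0
```

apply_moves --travel '[[-0.035,0.009,0],[-0.035,0.009,0],[-0.035,0.009,0],[-0.035,0.009,0],[-0.035,0.009,0]]' --twist '[[0,0,0],[0,0,0],[0,0,0],[0,0,0],[0,0,0]]' --claw '[-1,-1,-1,-1,-1]'

```text
clock: 3.97
tcp_pos: [0.5539, -0.2009, 0.2496]
eef_rot: [0.706, 0.708, 0.0, 0.0]
ft_force: [0.7, 0.6, -0.3]
gripper_width: 0.0882
grasp_force: 0.0
```

apply_moves --travel '[[0,0,0],[0,0,0]]' --twist '[[0,0,0],[0,0,0]]' --claw '[-1,-1]'

```text
clock: 4.13
tcp_pos: [0.5536, -0.2011, 0.2492]
eef_rot: [0.707, 0.707, 0.0, -0.0]
ft_force: [0.5, 0.1, -0.0]
gripper_width: 0.0881
grasp_force: 0.0
```

```bash
python3 -c "
from h import *
snap('wrist','w_h1')"
```

apply_moves --travel '[[0.027,0.015,0],[0.027,0.015,0],[0.027,0.015,0],[0,0,0],[0,0,0]]' --twist '[[0,0,0],[0,0,0],[0,0,0],[0,0,0],[0,0,0]]' --claw '[-1,-1,-1,-1,-1]'

```text
clock: 4.6
tcp_pos: [0.5977, -0.1164, 0.2497]
eef_rot: [0.705, 0.709, 0.0, -0.0]
ft_force: [0.3, -0.5, -0.0]
gripper_width: 0.0882
grasp_force: 0.0
```

```bash
python3 -c "
from h import *
snap('wrist','w_h2')"
```

apply_moves --travel '[[0.031,-0.005,0],[0.031,-0.005,0],[0.031,-0.005,0],[0.031,-0.005,0],[0,0,0]]' --twist '[[0,0,0],[0,0,0],[0,0,0],[0,0,0],[0,0,0]]' --claw '[-1,-1,-1,-1,-1]'

```text
clock: 5.07
tcp_pos: [0.5756, 0.008, 0.2498]
eef_rot: [0.706, 0.708, 0.001, -0.001]
ft_force: [1.0, 0.1, -0.2]
gripper_width: 0.0879
grasp_force: 0.0
```

apply_moves --travel '[[0,0,0]]' --twist '[[0,0,0]]' --claw '[-1]'

```text
clock: 5.15
tcp_pos: [0.5765, 0.0049, 0.2499]
eef_rot: [0.706, 0.708, -0.0, 0.0]
ft_force: [-0.4, -0.5, 0.2]
gripper_width: 0.0886
grasp_force: 0.0
```

```bash
python3 -c "
from h import *
snap('wrist','w_cap')"
```

apply_moves --travel '[[0.037,0.005,0],[0.037,0.005,0],[0.037,0.005,0],[0.037,0.005,0],[0.037,0.005,0]]' --twist '[[0,0,0],[0,0,0],[0,0,0],[0,0,0],[0,0,0]]' --claw '[-1,-1,-1,-1,-1]'

```text
clock: 5.62
tcp_pos: [0.6029, 0.1885, 0.2498]
eef_rot: [0.708, 0.706, -0.0, 0.0]
ft_force: [0.4, -0.3, 0.6]
gripper_width: 0.088
grasp_force: 0.0
```

apply_moves --travel '[[0.037,0.005,0],[0,0,0],[0,0,0]]' --twist '[[0,0,0],[0,0,0],[0,0,0]]' --claw '[-1,-1,-1]'

```text
clock: 5.87
tcp_pos: [0.6077, 0.226, 0.2493]
eef_rot: [0.707, 0.708, -0.0, 0.0]
ft_force: [0.3, -1.1, -0.5]
gripper_width: 0.0883
grasp_force: 0.0
```

```bash
python3 - <<'E'
from h import *
np.set_printoptions(precision=4,suppress=True)
snap('wrist','w_blu');s=robot.get_state();print(s['clock'],s['tcp_pos'],s['eef_rot'])
T={'blue':(.6095,.309,.03),'yellow':(.464,.228,.03),'red':(.429,.345,.03),'green':(.581,.086,.0255)}
F={'blue':'w_blu','yellow':'w_yel','red':'w_red','green':'w_cap'}
for c,X in T.items():
    b=blob(F[c],c,proj(F[c],X),50); z=X[2]
    P=cv2.boxPoints(b[2]); Q=[plane(F[c],*p,z)[:2] for p in P]
    print(c,'cam',ray(F[c],0,0)[0],'ctr',plane(F[c],*b[2][0],z),'sides',Q[1]-Q[0],Q[2]-Q[1],b[2][1])
    for f in('w1','w_red','w_yel','w_cap','w_blu'):
        if f==F[c]:continue
        p=proj(f,X)
        if not(30<p[0]<610 and 20<p[1]<330):continue
        a=blob(f,c,p,40)
        if a: print('   tri',f,a[0],tri([(F[c],*b[2][0]),(f,*a[2][0])]))
a=[load(f)[0] for f in('w_h1','w_h2','w_cap')]
cv2.imwrite('pics/c2.png',np.hstack([a[0][:360,120:520],a[1][:360,120:520]])[:,:,::-1])
cv2.imwrite('pics/c3.png',a[2][:,:,::-1])
E
```

```text
5.9167 [0.6075 0.2248 0.2493] [ 0.707   0.7072 -0.0006  0.0003]
blue cam [0.608  0.3069 0.3845] ctr [0.6106 0.3086 0.03  ] sides [0.0441 0.0131] [ 0.0091 -0.0251] (28.205970764160156, 46.825927734375)
   tri w1 [444.8795 184.1648] [0.6106 0.3085 0.0333]
   tri w_red [498.0832 163.8363] [0.6106 0.3084 0.033 ]
   tri w_yel [478.6156  29.3183] [0.6104 0.309  0.0321]
yellow cam [0.4642 0.2287 0.3853] ctr [0.4637 0.2271 0.03  ] sides [0.0046 0.0261] [ 0.0456 -0.0062] (46.386207580566406, 27.718585968017578)
   tri w1 [306.0435 256.9104] [0.4643 0.227  0.033 ]
   tri w_red [352.758  238.1404] [0.4636 0.2271 0.0341]
   tri w_blu [186.0576 201.1622] [0.4639 0.2267 0.0315]
red cam [0.4277 0.3474 0.3848] ctr [0.4309 0.3441 0.03  ] sides [0.0418 0.0198] [ 0.013  -0.0233] (27.72724151611328, 46.957427978515625)
   tri w1 [271.7045 148.6473] [0.4309 0.3442 0.0342]
   tri w_blu [133.8201  75.9026] [0.4312 0.3455 0.0365]
green cam [0.5767 0.0857 0.3851] ctr [0.5823 0.0837 0.0255] sides [0.0386 0.0032] [ 0.0037 -0.0325] (33.79951477050781, 38.699195861816406)
   tri w_yel [423.3877 255.8967] [0.5822 0.0837 0.027 ]
   tri w_blu [299.4919 315.6222] [0.5822 0.0837 0.0271]
```

View pics/c2.png

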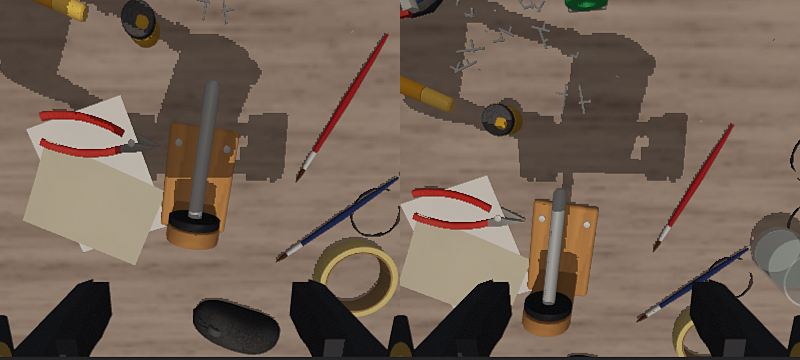

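View pics/c3.png

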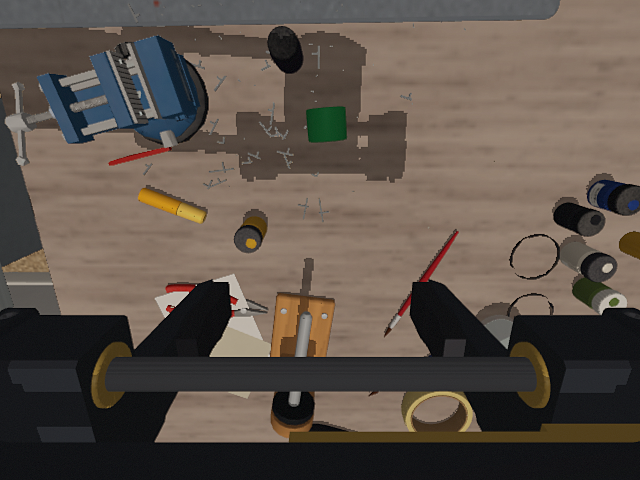

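Left (w_h1): the rod runs from its tip at about (331,82) to the disc at about (315,213). Right (w_h2): tip about (279,190), disc about (272,300). The path round the rod is clear, and the third view shows the cap and the holder. Now I'll fit the rod precisely and work out the blue grasp.

```bash
python3 - <<'E'
from h import *
np.set_printoptions(precision=4,suppress=True)
def rod(f,x0,x1,y0,y1):
    im=load(f)[0];h=cv2.cvtColor(im,cv2.COLOR_RGB2HSV)
    m=((h[:,:,1]<45)&(h[:,:,2]>55)).astype(np.uint8);r=np.zeros_like(m);r[y0:y1,x0:x1]=m[y0:y1,x0:x1]
    n,l,s,c=cv2.connectedComponentsWithStats(r);i=1+np.argmax(s[1:,4]);ys,xs=np.nonzero(l==i)
    rows=[(y,xs[ys==y].min(),xs[ys==y].max()) for y in np.unique(ys)]
    print(f,s[i]); print([tuple(map(int,q)) for q in rows[:6]+rows[10::15]+rows[-6:]]);return rows
L={}
for f,b in(('w_h1',(295,350,60,225)),('w_h2',(255,300,170,310)),('w_cap',(285,325,290,352))):
    rows=rod(f,*b);R=np.array([r for r in rows if 6<r[2]-r[1]<25][5:-5]);
    k=np.polyfit(R[:,0],(R[:,1]+R[:,2])/2,1);L[f]=k,rows[0][0],rows[-1][0];print(k)
# planes through camera and image line
N=[]
for f in L:
    k,a,b=L[f];o,d1=ray(f,np.polyval(k,a),a);_,d2=ray(f,np.polyval(k,b),b);n=np.cross(d1,d2);N.append((o,n/np.linalg.norm(n)))
for i,j in((0,1),(0,2),(1,2)):
    d=np.cross(N[i][1],N[j][1]);d/=np.linalg.norm(d);d*=np.sign(d[1])
    # at y=-.15
    A=np.array([N[i][1],N[j][1],[0,1,0]]);p=np.linalg.solve(A,[N[i][0]@N[i][1],N[j][0]@N[j][1],-.15]);print('line',i,j,d,p)
for f in L:
    k,a,b=L[f];print(f,'tip',plane(f,np.polyval(k,a),a,.1),'low',plane(f,np.polyval(k,b),b,.1))
print('tip tri',tri([(f,np.polyval(L[f][0],L[f][1]),L[f][1]) for f in('w_h1','w_h2')]))
im=load('w1')[0];print(im[340:352:2,392:410:3].tolist())
E
```

```text
w_h1 [ 308   80   32  139 1963]
[(80, 329, 331), (81, 328, 336), (82, 327, 337), (83, 326, 337), (84, 326, 338), (85, 325, 338), (90, 324, 339), (105, 322, 337), (120, 321, 335), (135, 319, 332), (150, 317, 330), (165, 315, 328), (180, 313, 325), (195, 311, 324), (210, 309, 322), (213, 308, 321), (214, 309, 321), (215, 308, 321), (216, 309, 321), (217, 310, 321), (218, 313, 320)]
[ -0.1358 343.7909]
w_h2 [ 262  188   25  117 1500]
[(188, 277, 282), (189, 276, 284), (190, 275, 285), (191, 274, 285), (192, 274, 286), (193, 273, 286), (198, 273, 286), (213, 272, 284), (228, 270, 282), (243, 269, 281), (258, 267, 279), (273, 265, 277), (288, 264, 275), (303, 264, 273), (299, 263, 274), (300, 263, 274), (301, 263, 274), (302, 263, 274), (303, 264, 273), (304, 265, 272)]
[ -0.1089 300.9861]
w_cap [296 312  16  40 449]
[(312, 304, 308), (313, 303, 309), (314, 302, 309), (315, 301, 310), (316, 300, 311), (317, 300, 311), (322, 300, 310), (337, 298, 308), (346, 296, 307), (347, 296, 307), (348, 296, 307), (349, 296, 306), (350, 296, 306), (351, 296, 306)]
[ -0.1396 349.8723]
line 0 1 [ 0.1354
[... 248 characters left out ...]
 -0.0894  0.1   ] low [ 0.548  -0.2018  0.1   ]
w_cap tip [ 0.5634 -0.0893  0.1   ] low [ 0.5575 -0.1344  0.1   ]
tip tri [ 0.5635 -0.0893  0.1002]
[[[15, 65, 31], [13, 66, 30], [9, 65, 28], [12, 65, 29], [12, 65, 29], [14, 68, 31]], [[14, 67, 32], [18, 64, 30], [82, 91, 79], [77, 89, 76], [38, 69, 42], [8, 63, 26]], [[13, 65, 30], [121, 108, 109], [107, 101, 98], [108, 102, 99], [113, 104, 104], [34, 68, 39]], [[14, 67, 31], [114, 105, 103], [107, 101, 98], [107, 101, 98], [108, 103, 98], [112, 103, 101]], [[13, 65, 31], [113, 103, 101], [107, 102, 99], [106, 100, 97], [106, 101, 98], [104, 99, 95]], [[17, 66, 33], [6, 63, 27], [115, 104, 102], [109, 102, 98], [125, 116, 114], [4, 62, 24]]]
```

The pale dot confirms the cap's closed end faces +y, so it is already the right way round. The rod tip is at (0.5635,-0.0893,0.100) with direction yaw 82.2°. I'll go to the blue roll at (0.6106,0.3086), yaw 107°.

apply_moves --travel '[[0.0415,0.0015,0],[0.0415,0.0015,0],[0,0,0.038],[0,0,0.038],[0,0,0.038]]' --twist '[[0,0,0],[0,0,0],[0,0,-5.7],[0,0,-5.7],[0,0,-5.7]]' --claw '[-1,-1,-1,-1,-1]'

```text
clock: 6.33
tcp_pos: [0.6116, 0.3072, 0.1358]
eef_rot: [0.593, 0.805, 0.001, 0.001]
ft_force: [-0.1, -0.0, 0.2]
gripper_width: 0.0883
grasp_force: 0.0
```

apply_moves --travel '[[0,0,0.02],[0,0,0],[0,0,0]]' --twist '[[0,0,0],[0,0,0],[0,0,0]]' --claw '[-1,-1,-1]'

```text
clock: 6.58
tcp_pos: [0.6097, 0.306, 0.1143]
eef_rot: [0.595, 0.804, -0.002, -0.001]
ft_force: [0.9, 0.3, 0.6]
gripper_width: 0.0882
grasp_force: 0.0
```

```bash
cat >> h.py <<'E'
from scipy.spatial.transform import Rotation as Ro
def to(X,yaw):
    s=robot.get_state();R=Ro.from_quat(s['eef_rot']);x=R.apply([1,0,0]);y=np.degrees(np.arctan2(x[1],x[0]))
    print('clk',round(s['clock'],2),'tcp',s['tcp_pos'].round(4),'yaw',y.round(2),'zax',R.apply([0,0,1]).round(4),'travel',R.inv().apply(np.array(X)-s['tcp_pos']).round(4),'rz',round(y-yaw,2),'w',round(s['gripper_width'],4),'F',s['ft_force'].round(1),round(s['grasp_force'],1))
E
python3 - <<'E'
from h import *
to((.6106,.3086,.022),107)
snap('wrist','w_b2'); b=blob('w_b2','blue',proj('w_b2',(.6106,.3086,.03)),60)
print(b[0],b[1],'w1/b2 tri',tri([('w_b2',*b[2][0]),('w_blu',*blob('w_blu','blue',proj('w_blu',(.61,.309,.03)),50)[2][0])]))
E
```

```text
clk 6.58 tcp [0.6097 0.306  0.1143] yaw 106.94 zax [-0.0032 -0.002  -1.    ] travel [0.0023 0.0019 0.0923] rz -0.06 w 0.0882 F [0.9 0.3 0.6] 0.0
[323.39454899 245.57268008] [ 290  216   68   56 3082] w1/b2 tri [0.61072643 0.30859853 0.03458991]
```

apply_moves --travel '[[0.001,0.001,0.031],[0,0,0.031],[0,0,0.03],[0,0,0],[0,0,0]]' --twist '[[0,0,0],[0,0,0],[0,0,0],[0,0,0],[0,0,0]]' --claw '[-1,-1,-1,-1,1]'

```text
clock: 7.05
tcp_pos: [0.6113, 0.3094, 0.0246]
eef_rot: [0.594, 0.804, -0.0, -0.0]
ft_force: [-0.2, -0.1, 0.5]
gripper_width: 0.0835
grasp_force: 0.0
```

apply_moves --travel '[[0,0,0],[0,0,0],[0,0,0],[0,0,0],[0,0,0]]' --twist '[[0,0,0],[0,0,0],[0,0,0],[0,0,0],[0,0,0]]' --claw '[1,1,1,1,1]'

```text
clock: 7.47
tcp_pos: [0.6115, 0.3104, 0.0253]
eef_rot: [0.594, 0.804, 0.001, 0.0]
ft_force: [-6.5, -1.1, 4.1]
gripper_width: 0.0505
grasp_force: 3.7
```

```bash
python3 -c "
from h import *
to((.6106,.3086,.022),82.2)"
```

```text
clk 7.47 tcp [0.6115 0.3104 0.0253] yaw 107.1 zax [ 1.5e-03  7.0e-04 -1.0e+00] travel [-0.0014 -0.0014  0.0032] rz 24.9 w 0.0505 F [-6.5 -1.1  4.1] 3.7
```

apply_moves --travel '[[0,0,0],[0,0,0],[0,0,-0.031],[0,0,-0.031],[0,0,-0.032]]' --twist '[[0,0,0],[0,0,0],[0,0,0],[0,0,0],[0,0,0]]' --claw '[1,1,1,1,1]'

```text
clock: 7.88
tcp_pos: [0.6099, 0.3096, 0.1175]
eef_rot: [0.594, 0.804, -0.001, -0.001]
ft_force: [0.4, 0.0, -0.0]
gripper_width: 0.0476
grasp_force: 29.8
```

apply_moves --travel '[[0,0,-0.032],[0,0,0],[0,0,0],[0,0,0],[0,0,0]]' --twist '[[0,0,6.2],[0,0,6.2],[0,0,6.2],[0,0,6.2],[0,0,0]]' --claw '[1,1,1,1,1]'

```text
clock: 8.3
tcp_pos: [0.6109, 0.31, 0.1502]
eef_rot: [0.754, 0.657, 0.0, 0.0]
ft_force: [-0.9, -0.1, -0.7]
gripper_width: 0.0477
grasp_force: 29.8
```

```bash
python3 -c "
from h import *
to((.5689,-.0497,.15),82.2)"
```

```text
clk 8.3 tcp [0.6109 0.31   0.1502] yaw 82.15 zax [ 6.e-04  2.e-04 -1.e+00] travel [-3.621e-01  7.500e-03  1.000e-04] rz -0.05 w 0.0477 F [-0.9 -0.1 -0.7] 29.8
```

apply_moves --travel '[[-0.036,0.0008,0],[-0.036,0.0007,0],[-0.036,0.0008,0],[-0.036,0.0007,0],[-0.036,0.0008,0]]' --twist '[[0,0,0],[0,0,0],[0,0,0],[0,0,0],[0,0,0]]' --claw '[1,1,1,1,1]'

```text
clock: 8.72
tcp_pos: [0.5899, 0.1298, 0.1494]
eef_rot: [0.752, 0.66, -0.0, -0.0]
ft_force: [-0.0, 0.7, 0.2]
gripper_width: 0.0476
grasp_force: 29.8
```

apply_moves --travel '[[-0.036,0.0008,0],[-0.036,0.0007,0],[-0.036,0.0008,0],[-0.036,0.0007,0],[-0.036,0.0008,0]]' --twist '[[0,0,0],[0,0,0],[0,0,0],[0,0,0],[0,0,0]]' --claw '[1,1,1,1,1]'

```text
clock: 9.13
tcp_pos: [0.5696, -0.0493, 0.1496]
eef_rot: [0.752, 0.659, -0.0, -0.0]
ft_force: [0.1, 0.2, -0.8]
gripper_width: 0.0478
grasp_force: 29.8
```

apply_moves --travel '[[0,0,0.029],[0,0,0.029],[0,0,0],[0,0,0]]' --twist '[[0,0,0],[0,0,0],[0,0,0],[0,0,0]]' --claw '[1,1,1,1]'

```text
clock: 9.47
tcp_pos: [0.5681, -0.0477, 0.0899]
eef_rot: [0.752, 0.659, -0.002, -0.002]
ft_force: [-1.0, -0.2, 0.5]
gripper_width: 0.0475
grasp_force: 29.8
```

```bash
python3 - <<'E'
from h import *
to((.5689,-.0497,.092),82.2)
snap('scene','s1');snap('wrist','w2');to((.5689,-.0497,.092),82.2)
a=cv2.imread('pics/s1.png')[140:260,320:460];b=cv2.imread('pics/w2.png')[120:360,160:480]
cv2.imwrite('pics/c4.png',np.hstack([cv2.resize(a,(467,400),interpolation=2),cv2.resize(b,(320,400))]))
E
```

```text
clk 9.47 tcp [ 0.5681 -0.0477  0.0899] yaw 82.39 zax [-5.2e-03  7.0e-04 -1.0e+00] travel [-0.0019  0.0011 -0.0022] rz 0.19 w 0.0475 F [-1.  -0.2  0.5] 29.8
clk 9.57 tcp [ 0.571  -0.0475  0.0928] yaw 82.4 zax [ 1.2e-03 -1.0e-04 -1.0e+00] travel [-0.0025 -0.0018  0.0008] rz 0.2 w 0.0476 F [-0.   0.4 -0.5] 29.8
```

View pics/c4.png

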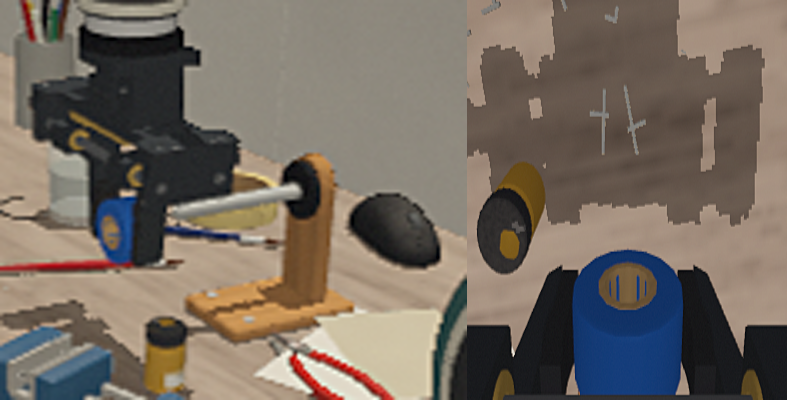

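The blue roll is held level, in line with the rod and clear of the pots. I'll insert it now.

apply_moves --travel '[[-0.012,0,-0.002],[-0.014,0,0],[-0.014,0,0],[-0.014,0,0],[-0.014,0,0]]' --twist '[[0,0,0],[0,0,0],[0,0,0],[0,0,0],[0,0,0]]' --claw '[1,1,1,1,1]'

```text
clock: 9.98
tcp_pos: [0.5611, -0.117, 0.0944]
eef_rot: [0.753, 0.658, 0.0, 0.0]
ft_force: [-0.5, -0.0, 0.1]
gripper_width: 0.0475
grasp_force: 29.8
```

```bash
python3 -c "
from h import *
to((.5508,-.1824,.092),82.2)"
```

```text
clk 9.98 tcp [ 0.5611 -0.117   0.0944] yaw 82.28 zax [ 1.e-03 -5.e-04 -1.e+00] travel [-0.0662 -0.0014  0.0024] rz 0.08 w 0.0475 F [-0.5 -0.   0.1] 29.8
```

apply_moves --travel '[[-0.014,-0.0004,0],[-0.014,-0.0003,0],[-0.014,0,0],[-0.014,0,0],[-0.01,0,0.002]]' --twist '[[0,0,0],[0,0,0],[0,0,0],[0,0,0],[0,0,0]]' --claw '[1,1,1,1,1]'

```text
clock: 10.4
tcp_pos: [0.5516, -0.1825, 0.092]
eef_rot: [0.753, 0.658, 0.0, 0.0]
ft_force: [0.1, 1.0, -0.5]
gripper_width: 0.0477
grasp_force: 29.8
```

apply_moves --travel '[[0,0,0],[0,0,0],[0,0,0]]' --twist '[[0,0,0],[0,0,0],[0,0,0]]' --claw '[1,1,1]'

```text
clock: 10.65
tcp_pos: [0.5515, -0.1802, 0.0915]
eef_rot: [0.753, 0.658, 0.0, -0.0]
ft_force: [-0.2, -0.5, -0.4]
gripper_width: 0.0477
grasp_force: 29.8
```

```bash
python3 -c "
from h import *
to((.5508,-.1824,.092),82.2)"
```

```text
clk 10.65 tcp [ 0.5515 -0.1802  0.0915] yaw 82.29 zax [-3.e-04  5.e-04 -1.e+00] travel [-0.0022 -0.0004 -0.0005] rz 0.09 w 0.0477 F [-0.2 -0.5 -0.4] 29.8
```

apply_moves --travel '[[0,0,0],[0,0,0],[0,0,0],[0,0,0],[0,0,0]]' --twist '[[0,0,0],[0,0,0],[0,0,0],[0,0,0],[0,0,0]]' --claw '[-1,-1,-1,-1,-1]'

```text
clock: 11.07
tcp_pos: [0.5517, -0.1801, 0.0918]
eef_rot: [0.753, 0.658, 0.0, 0.0]
ft_force: [-0.7, 1.0, -0.5]
gripper_width: 0.079
grasp_force: 0.0
```

apply_moves --travel '[[0,0,0],[0,0,-0.03],[0,0,-0.03],[0,0,0],[0,0,0]]' --twist '[[0,0,0],[0,0,0],[0,0,0],[0,0,0],[0,0,0]]' --claw '[-1,-1,-1,-1,-1]'

```text
clock: 11.48
tcp_pos: [0.5534, -0.1811, 0.1543]
eef_rot: [0.753, 0.658, 0.001, 0.002]
ft_force: [-0.9, -0.1, -0.5]
gripper_width: 0.0879
grasp_force: 0.0
```

```bash
python3 - <<'E'
from h import *
to((.4638,.2268,.15),82)
snap('scene','s2');snap('wrist','w3')
for f in('s2','w3'):
    b=blob(f,'blue',proj(f,(.5505,-.185,.1)),70); print(b and (b[0],b[1]),proj(f,(.5505,-.185,.097)))
E
```

```text
clk 11.48 tcp [ 0.5534 -0.1811  0.1543] yaw 82.3 zax [ 0.0049 -0.0018 -1.    ] travel [ 0.3922 -0.1434  0.0031] rz 0.3 w 0.0879 F [-0.9 -0.1 -0.5] 0.0
(array([404.92410714, 198.65178571]), array([395, 190,  18,  19, 224], dtype=int32)) [404.0750976 198.7236358]
(array([318.64630225, 267.95770467]), array([ 280,  232,   78,   67, 4043], dtype=int32)) [318.03206616 267.30466797]
```

apply_moves --travel '[[0.0357,-0.013,0],[0.0357,-0.013,0],[0.0357,-0.013,0],[0.0357,-0.013,0],[0.0357,-0.013,0]]' --twist '[[0,0,0],[0,0,0],[0,0,0],[0,0,0],[0,0,0]]' --claw '[-1,-1,-1,-1,-1]'

```text
clock: 12.0
tcp_pos: [0.509, 0.0065, 0.1497]
eef_rot: [0.753, 0.658, -0.001, -0.001]
ft_force: [0.5, -0.5, -0.1]
gripper_width: 0.0878
grasp_force: 0.0
```

apply_moves --travel '[[0.0357,-0.013,0],[0.0357,-0.013,0],[0.0357,-0.013,0],[0.0357,-0.013,0],[0.0357,-0.013,0]]' --twist '[[0,0,0],[0,0,0],[0,0,0],[0,0,0],[0,0,0]]' --claw '[-1,-1,-1,-1,-1]'

```text
clock: 12.42
tcp_pos: [0.4685, 0.1919, 0.1499]
eef_rot: [0.753, 0.658, -0.001, -0.001]
ft_force: [-0.3, -0.1, -0.0]
gripper_width: 0.0882
grasp_force: 0.0
```

apply_moves --travel '[[0.0357,-0.013,0],[0,0,0.035],[0,0,0.015],[0,0,0],[0,0,0]]' --twist '[[0,0,0],[0,0,0],[0,0,0],[0,0,0],[0,0,0]]' --claw '[-1,-1,-1,-1,-1]'

```text
clock: 12.83
tcp_pos: [0.4603, 0.2272, 0.0994]
eef_rot: [0.753, 0.658, -0.003, -0.001]
ft_force: [0.6, 0.2, 0.9]
gripper_width: 0.0881
grasp_force: 0.0
```

```bash
python3 - <<'E'
from h import *
to((.4638,.2268,.022),82)
snap('wrist','w4');to((.4638,.2268,.022),82);p=proj('w4',(.4638,.2268,.03));b=blob('w4','yellow',p,60)
print(b[0],b[2],p,tri([('w4',*b[2][0]),('w_yel',*blob('w_yel','yellow',proj('w_yel',(.464,.227,.03)),50)[2][0])]))
E
```

```text
clk 12.83 tcp [0.4603 0.2272 0.0994] yaw 82.33 zax [-0.0051 -0.0023 -1.    ] travel [0.0003 0.0039 0.0773] rz 0.33 w 0.0881 F [0.6 0.2 0.9] 0.0
clk 12.88 tcp [0.4618 0.2274 0.1008] yaw 82.29 zax [-2.1e-03 -9.0e-04 -1.0e+00] travel [-0.0002  0.0023  0.0788] rz 0.29 w 0.0879 F [-0.5  0.1 -0.1] 0.0
[326.27513812 256.21519337] ((326.0, 254.5), (61.0, 72.0), 90.0) [325.56066552 251.71209552] [0.46386705 0.22706902 0.03551858]
```

Good agreement. I'll descend and grasp the yellow roll.

apply_moves --travel '[[0,0.0025,0.026],[0,0,0.026],[0,0,0.026],[0,0,0],[0,0,0]]' --twist '[[0,0,0],[0,0,0],[0,0,0],[0,0,0],[0,0,0]]' --claw '[-1,-1,-1,-1,1]'

```text
clock: 13.3
tcp_pos: [0.4646, 0.2267, 0.0235]
eef_rot: [0.753, 0.658, -0.001, -0.0]
ft_force: [-0.8, -0.5, 0.3]
gripper_width: 0.0834
grasp_force: 0.0
```

apply_moves --travel '[[0,0,0],[0,0,0],[0,0,0],[0,0,0],[0,0,0]]' --twist '[[0,0,0],[0,0,0],[0,0,0],[0,0,0],[0,0,0]]' --claw '[1,1,1,1,1]'

```text
clock: 13.72
tcp_pos: [0.4652, 0.2278, 0.0248]
eef_rot: [0.753, 0.658, 0.0, -0.0]
ft_force: [-8.9, 2.1, 5.8]
gripper_width: 0.0505
grasp_force: 4.8
```

apply_moves --travel '[[0,0,0],[0,0,0],[0,0,-0.031],[0,0,-0.032],[0,0,-0.032]]' --twist '[[0,0,0],[0,0,0],[0,0,0],[0,0,0],[0,0,0]]' --claw '[1,1,1,1,1]'

```text
clock: 14.13
tcp_pos: [0.4639, 0.2272, 0.1191]
eef_rot: [0.753, 0.658, -0.001, -0.0]
ft_force: [-0.1, -0.4, -1.0]
gripper_width: 0.0478
grasp_force: 29.5
```

apply_moves --travel '[[0,0,-0.032],[0,0,0],[0,0,0]]' --twist '[[0,0,0],[0,0,0],[0,0,0]]' --claw '[1,1,1]'

```text
clock: 14.38
tcp_pos: [0.4667, 0.2284, 0.1535]
eef_rot: [0.753, 0.658, 0.003, 0.001]
ft_force: [-0.4, 1.0, -1.7]
gripper_width: 0.0481
grasp_force: 29.5
```

```bash
python3 -c "
from h import *
to((.5689,-.0497,.15),82.2)"
```

```text
clk 14.38 tcp [0.4667 0.2284 0.1535] yaw 82.31 zax [ 0.0054  0.0023 -1.    ] travel [-0.2619  0.1384  0.0034] rz 0.11 w 0.0481 F [-0.4  1.  -1.7] 29.5
```

apply_moves --travel '[[-0.0326,0.0174,0],[-0.0326,0.0174,0],[-0.0326,0.0174,0],[-0.0326,0.0174,0],[-0.0326,0.0174,0]]' --twist '[[0,0,0],[0,0,0],[0,0,0],[0,0,0],[0,0,0]]' --claw '[1,1,1,1,1]'

```text
clock: 14.8
tcp_pos: [0.528, 0.0528, 0.1485]
eef_rot: [0.753, 0.658, -0.001, -0.001]
ft_force: [0.9, 0.5, -1.4]
gripper_width: 0.0477
grasp_force: 29.5
```

apply_moves --travel '[[-0.0326,0.0174,0],[-0.0326,0.0174,0],[-0.0326,0.0174,0],[0,0,0.03],[0,0,0.027]]' --twist '[[0,0,0],[0,0,0],[0,0,0],[0,0,0],[0,0,0]]' --claw '[1,1,1,1,1]'

```text
clock: 15.22
tcp_pos: [0.569, -0.0521, 0.0928]
eef_rot: [0.754, 0.657, 0.001, 0.001]
ft_force: [-0.1, -0.0, -1.6]
gripper_width: 0.048
grasp_force: 29.5
```

apply_moves --travel '[[0,0,0],[0,0,0]]' --twist '[[0,0,0],[0,0,0]]' --claw '[1,1]'

```text
clock: 15.38
tcp_pos: [0.5645, -0.0493, 0.0901]
eef_rot: [0.753, 0.658, -0.003, -0.003]
ft_force: [-0.1, -0.7, -0.0]
gripper_width: 0.0476
grasp_force: 29.5
```

```bash
python3 - <<'E'
from h import *
T=((.5689,-.0497,.093),82.2)
to(*T);snap('wrist','w5');to(*T);snap('scene','s3');to(*T)
X=(.5689,-.0497,.1)
for f in('w5','s3'):
    b=blob(f,'yellow',proj(f,X),50);print(b and b[0],proj(f,X))
E
```

```text
clk 15.38 tcp [ 0.5645 -0.0493  0.0901] yaw 82.28 zax [-0.0082  0.0011 -1.    ] travel [ 0.0002  0.0043 -0.0029] rz 0.08 w 0.0476 F [-0.1 -0.7 -0. ] 29.5
clk 15.43 tcp [ 0.5665 -0.0492  0.0922] yaw 82.31 zax [-3.8e-03  5.0e-04 -1.0e+00] travel [-0.0001  0.0025 -0.0008] rz 0.11 w 0.0477 F [-0.3 -0.3  0.1] 29.5
clk 15.48 tcp [ 0.5678 -0.0492  0.0937] yaw 82.34 zax [-7.e-04  1.e-04 -1.e+00] travel [-0.0003  0.0012  0.0007] rz 0.14 w 0.0478 F [ 1.  -0.6 -0.4] 29.5
[320.33351206 319.14235925] [329.10625182 319.63832036]
[355.71153846 206.46794872] [357.58096836 206.1388057 ]
```

apply_moves --travel '[[-0.012,0.0007,0],[-0.013,0,0],[-0.014,0,0],[-0.014,0,0],[-0.014,0,0]]' --twist '[[0,0,0],[0,0,0],[0,0,0],[0,0,0],[0,0,0]]' --claw '[1,1,1,1,1]'

```text
clock: 15.9
tcp_pos: [0.5597, -0.118, 0.0945]
eef_rot: [0.753, 0.658, 0.0, 0.001]
ft_force: [0.5, -0.2, -0.7]
gripper_width: 0.0475
grasp_force: 29.5
```

apply_moves --travel '[[-0.014,0,0],[-0.014,0,0],[-0.013,0,0.002],[0,0,0],[0,0,0]]' --twist '[[0,0,0],[0,0,0],[0,0,0],[0,0,0],[0,0,0]]' --claw '[1,1,1,1,1]'

```text
clock: 16.32
tcp_pos: [0.5538, -0.1579, 0.0914]
eef_rot: [0.754, 0.657, -0.0, -0.0]
ft_force: [-0.6, 0.3, -0.6]
gripper_width: 0.0476
grasp_force: 29.9
```

```bash
python3 - <<'E'
from h import *
T=((.5543,-.1567,.092),82.2)
to(*T);snap('scene','s4');to(*T)
X=(.5543,-.1567,.1);b=blob('s4','yellow',proj('s4',X),30);print(b and b[0],proj('s4',X))
E
```

```text
clk 16.32 tcp [ 0.5538 -0.1579  0.0914] yaw 82.21 zax [-5.e-04  0.e+00 -1.e+00] travel [ 0.0012  0.0003 -0.0006] rz 0.01 w 0.0476 F [-0.6  0.3 -0.6] 29.9
clk 16.37 tcp [ 0.5538 -0.1574  0.0914] yaw 82.25 zax [-6.e-04 -1.e-04 -1.e+00] travel [ 0.0007  0.0004 -0.0006] rz 0.05 w 0.0472 F [ 0.7  0.3 -0.7] 29.9
[393.48684211 199.59210526] [394.80230746 199.3410448 ]
```

apply_moves --travel '[[0,0,0],[0,0,0],[0,0,0],[0,0,0],[0,0,0]]' --twist '[[0,0,0],[0,0,0],[0,0,0],[0,0,0],[0,0,0]]' --claw '[-1,-1,-1,-1,-1]'

```text
clock: 16.78
tcp_pos: [0.5543, -0.1564, 0.0918]
eef_rot: [0.753, 0.658, -0.0, 0.0]
ft_force: [0.6, -0.2, -0.3]
gripper_width: 0.0788
grasp_force: 0.0
```

apply_moves --travel '[[0,0,0],[0,0,-0.03],[0,0,-0.03],[0,0,0],[0,0,0]]' --twist '[[0,0,0],[0,0,0],[0,0,0],[0,0,0],[0,0,0]]' --claw '[-1,-1,-1,-1,-1]'

```text
clock: 17.2
tcp_pos: [0.556, -0.1572, 0.1543]
eef_rot: [0.753, 0.658, 0.001, 0.002]
ft_force: [-1.0, -0.3, -0.8]
gripper_width: 0.0882
grasp_force: 0.0
```

```bash
python3 - <<'E'
from h import *
snap('wrist','w6');snap('scene','s5')
for f in('s5','w6'):
  for c,x in(('blue',.016),('yellow',.042)):
    X=np.array((.5486,-.1983,.096))+x*np.array((.1357,.9907,0))
    b=blob(f,c,proj(f,X),50);print(f,c,b and (b[0],b[1]),proj(f,X))
to((.4309,.3443,.15),82.2)
E
```

```text
s5 blue (array([408.23076923, 198.02564103]), array([401, 190,  13,  18, 156], dtype=int32)) [403.23247333 199.25278065]
s5 yellow (array([396.004329  , 200.42857143]), array([386, 192,  18,  19, 231], dtype=int32)) [394.70346476 200.82163324]
w6 blue (array([316.03380187, 313.78547523]), array([ 279,  284,   75,   55, 2988], dtype=int32)) [316.35099023 295.44501251]
w6 yellow (array([316.16238023, 265.39334342]), array([ 278,  230,   77,   66, 3966], dtype=int32)) [316.31058925 258.22385796]
clk 17.3 tcp [ 0.5537 -0.1565  0.1511] yaw 82.31 zax [-8.e-04  2.e-04 -1.e+00] travel [ 0.4799 -0.1887  0.0013] rz 0.11 w 0.0884 F [ 1.  -0.6 -0.4] 0.0
```

apply_moves --travel '[[0.0343,-0.0136,0],[0.0343,-0.0136,0],[0.0343,-0.0136,0],[0.0343,-0.0136,0],[0.0343,-0.0136,0]]' --twist '[[0,0,0],[0,0,0],[0,0,0],[0,0,0],[0,0,0]]' --claw '[-1,-1,-1,-1,-1]'

```text
clock: 17.72
tcp_pos: [0.5076, 0.0237, 0.1497]
eef_rot: [0.753, 0.658, -0.001, -0.001]
ft_force: [0.2, 0.8, 0.2]
gripper_width: 0.0879
grasp_force: 0.0
```

apply_moves --travel '[[0.0343,-0.0136,0],[0.0343,-0.0136,0],[0.0343,-0.0136,0],[0.0343,-0.0136,0],[0.0343,-0.0136,0]]' --twist '[[0,0,0],[0,0,0],[0,0,0],[0,0,0],[0,0,0]]' --claw '[-1,-1,-1,-1,-1]'

```text
clock: 18.13
tcp_pos: [0.4632, 0.2026, 0.1498]
eef_rot: [0.753, 0.658, -0.002, -0.001]
ft_force: [0.5, 1.0, 0.1]
gripper_width: 0.088
grasp_force: 0.0
```

apply_moves --travel '[[0.0343,-0.0136,0],[0.0343,-0.0136,0],[0.0343,-0.0136,0],[0.0343,-0.0136,0],[0,0,0]]' --twist '[[0,0,0],[0,0,0],[0,0,0],[0,0,0],[0,0,-6.7]]' --claw '[-1,-1,-1,-1,-1]'

```text
clock: 18.55
tcp_pos: [0.4273, 0.3495, 0.1501]
eef_rot: [0.712, 0.702, -0.0, -0.001]
ft_force: [0.7, -0.5, -0.1]
gripper_width: 0.0882
grasp_force: 0.0
```

apply_moves --travel '[[0,0,0],[0,0,0.015],[0,0,0.02],[0,0,0.015],[0,0,0]]' --twist '[[0,0,-6.7],[0,0,-6.7],[0,0,-6.7],[0,0,-6.7],[0,0,0]]' --claw '[-1,-1,-1,-1,-1]'

```text
clock: 18.97
tcp_pos: [0.4262, 0.3422, 0.0963]
eef_rot: [0.53, 0.848, -0.005, -0.002]
ft_force: [0.8, -0.7, -1.1]
gripper_width: 0.0882
grasp_force: 0.0
```

apply_moves --travel '[[0,0,0],[0,0,0]]' --twist '[[0,0,0],[0,0,0]]' --claw '[-1,-1]'

```text
clock: 19.13
tcp_pos: [0.4296, 0.3445, 0.1014]
eef_rot: [0.533, 0.846, -0.0, -0.0]
ft_force: [0.6, 0.4, 0.6]
gripper_width: 0.0879
grasp_force: 0.0
```

```bash
python3 - <<'E'
from h import *
T=((.4309,.3443,.022),116);to(*T)
snap('wrist','w7');to(*T);p=proj('w7',(.4309,.3443,.03));b=blob('w7','red',p,60)
print(b[0],b[2],p,tri([('w7',*b[2][0]),('w_red',*blob('w_red','red',proj('w_red',(.431,.344,.03)),50)[2][0])]))
E
```

```text
clk 19.13 tcp [0.4296 0.3445 0.1014] yaw 115.63 zax [-8.e-04 -6.e-04 -1.e+00] travel [-0.0007  0.0011  0.0794] rz -0.37 w 0.0879 F [0.6 0.4 0.6] 0.0
clk 19.18 tcp [0.4302 0.3449 0.1022] yaw 115.66 zax [ 5.e-04  4.e-04 -1.e+00] travel [-0.0008  0.0004  0.0802] rz -0.34 w 0.0883 F [0.8 0.2 0.2] 0.0
[321.8291643  256.87549744] ((321.5, 255.0), (60.0, 71.0), 90.0) [322.37261217 252.06797141] [0.43064792 0.34408123 0.03494236]
```

apply_moves --travel '[[-0.0005,0.0003,0.026],[0,0,0.027],[0,0,0.026],[0,0,0],[0,0,0]]' --twist '[[0,0,0],[0,0,0],[0,0,0],[0,0,0],[0,0,0]]' --claw '[-1,-1,-1,-1,1]'

```text
clock: 19.6
tcp_pos: [0.4297, 0.3439, 0.0224]
eef_rot: [0.532, 0.847, -0.001, -0.0]
ft_force: [0.3, 1.1, -0.3]
gripper_width: 0.0838
grasp_force: 0.0
```

apply_moves --travel '[[0,0,0],[0,0,0],[0,0,0],[0,0,0],[0,0,0]]' --twist '[[0,0,0],[0,0,0],[0,0,0],[0,0,0],[0,0,0]]' --claw '[1,1,1,1,1]'

```text
clock: 20.02
tcp_pos: [0.431, 0.3448, 0.0238]
eef_rot: [0.531, 0.847, 0.001, 0.0]
ft_force: [-0.7, 0.2, -0.1]
gripper_width: 0.0505
grasp_force: 0.0
```

apply_moves --travel '[[0,0,0],[0,0,0],[0,0,-0.031],[0,0,-0.032],[0,0,-0.032]]' --twist '[[0,0,0],[0,0,0],[0,0,0],[0,0,0],[0,0,0]]' --claw '[1,1,1,1,1]'

```text
clock: 20.43
tcp_pos: [0.4293, 0.3436, 0.1176]
eef_rot: [0.531, 0.847, -0.001, -0.001]
ft_force: [1.1, -0.2, -0.5]
gripper_width: 0.0477
grasp_force: 29.0
```

apply_moves --travel '[[0,0,-0.032],[0,0,0],[0,0,0],[0,0,0],[0,0,0]]' --twist '[[0,0,6.7],[0,0,6.7],[0,0,6.7],[0,0,6.7],[0,0,6.7]]' --claw '[1,1,1,1,1]'

```text
clock: 20.85
tcp_pos: [0.4302, 0.3443, 0.1498]
eef_rot: [0.755, 0.656, 0.0, 0.0]
ft_force: [-0.0, -0.1, -0.7]
gripper_width: 0.0478
grasp_force: 28.9
```

apply_moves --travel '[[0,0,0],[0,0,0]]' --twist '[[0,0,0],[0,0,0]]' --claw '[1,1]'

```text
clock: 21.02
tcp_pos: [0.4301, 0.3442, 0.1494]
eef_rot: [0.752, 0.659, -0.0, -0.0]
ft_force: [-0.6, 0.4, -0.0]
gripper_width: 0.0476
grasp_force: 29.0
```

```bash
python3 -c "
from h import *
to((.5689,-.0497,.15),82.2)"
```

```text
clk 21.02 tcp [0.4301 0.3442 0.1494] yaw 82.48 zax [-5.e-04 -4.e-04 -1.e+00] travel [-0.3723  0.1891 -0.0005] rz 0.28 w 0.0476 F [-0.6  0.4 -0. ] 29.0
```

apply_moves --travel '[[-0.0338,0.0172,0],[-0.0338,0.0172,0],[-0.0338,0.0172,0],[-0.0338,0.0172,0],[-0.0338,0.0172,0]]' --twist '[[0,0,0],[0,0,0],[0,0,0],[0,0,0],[0,0,0]]' --claw '[1,1,1,1,1]'

```text
clock: 21.43
tcp_pos: [0.493, 0.1639, 0.1496]
eef_rot: [0.752, 0.66, -0.0, -0.0]
ft_force: [0.9, 1.3, -0.6]
gripper_width: 0.0475
grasp_force: 29.0
```

apply_moves --travel '[[-0.0338,0.0172,0],[-0.0338,0.0172,0],[-0.0338,0.0172,0],[-0.0338,0.0172,0],[-0.0338,0.0172,0]]' --twist '[[0,0,0],[0,0,0],[0,0,0],[0,0,0],[0,0,0]]' --claw '[1,1,1,1,1]'

```text
clock: 21.85
tcp_pos: [0.5556, -0.0155, 0.1495]
eef_rot: [0.752, 0.659, -0.0, -0.0]
ft_force: [1.1, 0.1, -0.4]
gripper_width: 0.0474
grasp_force: 29.0
```

apply_moves --travel '[[-0.0338,0.0172,0],[0,0,0.028],[0,0,0.028],[0,0,0],[0,0,0]]' --twist '[[0,0,0.3],[0,0,0],[0,0,0],[0,0,0],[0,0,0]]' --claw '[1,1,1,1,1]'

```text
clock: 22.27
tcp_pos: [0.5659, -0.0494, 0.0917]
eef_rot: [0.754, 0.657, -0.002, -0.002]
ft_force: [-0.1, -0.7, -0.1]
gripper_width: 0.048
grasp_force: 29.0
```

apply_moves --travel '[[0,0,0],[0,0,0]]' --twist '[[0,0,0],[0,0,0]]' --claw '[1,1]'

```text
clock: 22.43
tcp_pos: [0.5693, -0.0491, 0.0955]
eef_rot: [0.754, 0.657, 0.001, 0.001]
ft_force: [0.3, 0.6, -0.5]
gripper_width: 0.0477
grasp_force: 29.0
```

```bash
python3 - <<'E'
from h import *
T=((.5689,-.0497,.094),82.2)
to(*T);snap('wrist','w8');to(*T);snap('scene','s6');to(*T)
X=(.5689,-.0497,.1);d=np.array((.1357,.9907,0))
b=blob('s6','red',proj('s6',X),30);print(b and b[0],proj('s6',X))
for c,x in(('blue',.013),('yellow',.039)):
    X=np.array((.5486,-.1983,.096))+x*d;b=blob('s6',c,proj('s6',X),30);print(c,b and (b[0],b[1]),proj('s6',X))
E
```

```text
clk 22.43 tcp [ 0.5693 -0.0491  0.0955] yaw 82.1 zax [ 2.8e-03 -4.0e-04 -1.0e+00] travel [-0.0007 -0.0003  0.0015] rz -0.1 w 0.0477 F [ 0.3  0.6 -0.5] 29.0
clk 22.48 tcp [ 0.5694 -0.0491  0.0957] yaw 82.09 zax [ 3.2e-03 -4.0e-04 -1.0e+00] travel [-0.0007 -0.0004  0.0017] rz -0.11 w 0.0475 F [-0.4  0.7 -0.6] 29.0
clk 22.53 tcp [ 0.5693 -0.0491  0.0957] yaw 82.08 zax [ 3.2e-03 -5.0e-04 -1.0e+00] travel [-0.0007 -0.0004  0.0017] rz -0.12 w 0.048 F [-0.3 -0.6 -0.3] 29.0
[355.2        204.35862069] [357.58096836 206.1388057 ]
blue (array([408.38461538, 198.17159763]), array([401, 189,  14,  20, 169], dtype=int32)) [404.20656169 199.07360379]
yellow (array([396.30666667, 200.54666667]), array([386, 191,  18,  20, 225], dtype=int32)) [395.69560772 200.63913535]
```

apply_moves --travel '[[-0.012,0,0.0015],[-0.013,0,0],[-0.014,0,0],[-0.014,0,0],[-0.014,0,0]]' --twist '[[0,0,0],[0,0,0],[0,0,0],[0,0,0],[0,0,0]]' --claw '[1,1,1,1,1]'

```text
clock: 22.95
tcp_pos: [0.5583, -0.1177, 0.0923]
eef_rot: [0.755, 0.656, -0.0, 0.0]
ft_force: [-0.3, 0.2, -1.0]
gripper_width: 0.0475
grasp_force: 29.0
```

apply_moves --travel '[[-0.012,0,0.001],[-0.004,0,0.001],[0,0,0],[0,0,0]]' --twist '[[0,0,0],[0,0,0],[0,0,0],[0,0,0]]' --claw '[1,1,1,1]'

```text
clock: 23.28
tcp_pos: [0.5563, -0.1324, 0.09]
eef_rot: [0.755, 0.656, -0.0, -0.0]
ft_force: [-0.2, -0.3, 0.3]
gripper_width: 0.0479
grasp_force: 29.4
```

```bash
python3 - <<'E'
from h import *
X=np.array((.5486,-.1983,.092))+.067*np.array((.1357,.9907,0));print(X)
to(X,82.2);snap('scene','s7')
X[2]=.1;b=blob('s7','red',proj('s7',X),30);print(b and b[0],proj('s7',X))
E
```

```text
[ 0.5576919 -0.1319231  0.092    ]
clk 23.28 tcp [ 0.5563 -0.1324  0.09  ] yaw 81.94 zax [-2.e-04 -1.e-04 -1.e+00] travel [ 0.0006  0.0014 -0.002 ] rz -0.26 w 0.0479 F [-0.2 -0.3  0.3] 29.4
[385.31690141 201.24647887] [386.43729853 200.86692259]
```

apply_moves --travel '[[0,0,0],[0,0,0],[0,0,0],[0,0,0],[0,0,0]]' --twist '[[0,0,0],[0,0,0],[0,0,0],[0,0,0],[0,0,0]]' --claw '[-1,-1,-1,-1,-1]'

```text
clock: 23.75
tcp_pos: [0.5565, -0.1314, 0.0902]
eef_rot: [0.755, 0.656, -0.0, 0.0]
ft_force: [0.6, -0.0, -0.9]
gripper_width: 0.079
grasp_force: 0.0
```

apply_moves --travel '[[0,0,0],[0,0,-0.03],[0,0,-0.03],[0,0,0],[0,0,0]]' --twist '[[0,0,0],[0,0,0],[0,0,0],[0,0,0],[0,0,0]]' --claw '[-1,-1,-1,-1,-1]'

```text
clock: 24.17
tcp_pos: [0.5583, -0.1321, 0.1527]
eef_rot: [0.755, 0.656, 0.001, 0.002]
ft_force: [-0.4, -0.7, -0.3]
gripper_width: 0.088
grasp_force: 0.0
```

```bash
python3 - <<'E'
from h import *
snap('wrist','w9')
to((.5822,.0837,.1),82.2)
E
```

```text
clk 24.22 tcp [ 0.5569 -0.1317  0.1509] yaw 82.01 zax [ 1.6e-03 -5.0e-04 -1.0e+00] travel [ 0.2168 -0.005   0.0508] rz -0.19 w 0.0884 F [-0.6 -0.4  0. ] 0.0
```

apply_moves --travel '[[0.0363,-0.0006,0],[0.0363,-0.0006,0],[0.0363,-0.0006,0],[0.0363,-0.0006,0],[0.0363,-0.0006,0]]' --twist '[[0,0,0],[0,0,0],[0,0,0],[0,0,0],[0,0,0]]' --claw '[-1,-1,-1,-1,-1]'

```text
clock: 24.63
tcp_pos: [0.5772, 0.0499, 0.1481]
eef_rot: [0.755, 0.656, -0.001, -0.001]
ft_force: [0.3, -0.4, 0.5]
gripper_width: 0.088
grasp_force: 0.0
```

apply_moves --travel '[[0.0363,-0.0006,0],[0,0,0.025],[0,0,0.025],[0,0,0],[0,0,0]]' --twist '[[0,0,0],[0,0,-6.5],[0,0,-6.5],[0,0,0],[0,0,0]]' --claw '[-1,-1,-1,-1,-1]'

```text
clock: 25.05
tcp_pos: [0.5802, 0.0845, 0.097]
eef_rot: [0.677, 0.736, -0.003, -0.002]
ft_force: [0.3, 0.2, 0.5]
gripper_width: 0.0879
grasp_force: 0.0
```

apply_moves --travel '[[0,0,0]]' --twist '[[0,0,0]]' --claw '[-1]'

```text
clock: 25.13
tcp_pos: [0.5828, 0.0842, 0.0999]
eef_rot: [0.677, 0.736, -0.001, -0.0]
ft_force: [-0.3, 0.4, -0.2]
gripper_width: 0.0883
grasp_force: 0.0
```

```bash
python3 - <<'E'
from h import *
T=((.5822,.0837,.02),95);to(*T)
snap('wrist','w10');to(*T);p=proj('w10',(.5822,.0837,.0255));b=blob('w10','green',p,60)
print(b[0],b[2],p,tri([('w10',*b[2][0]),('w_cap',*blob('w_cap','green',proj('w_cap',(.582,.0837,.0255)),50)[2][0])]))
a=cv2.imread('pics/w9.png')[150:360,170:470];c=cv2.imread('pics/w10.png')[0:360,100:540]
cv2.imwrite('pics/c5.png',np.hstack([cv2.resize(a,(400,280)),cv2.resize(c,(342,280))]))
E
```

```text
clk 25.13 tcp [0.5828 0.0842 0.0999] yaw 94.82 zax [-1.4e-03 -2.0e-04 -1.0e+00] travel [-0.0005 -0.0005  0.0799] rz -0.18 w 0.0883 F [-0.3  0.4 -0.2] 0.0
clk 25.18 tcp [0.5837 0.0842 0.1009] yaw 94.83 zax [ 7.e-04  1.e-04 -1.e+00] travel [-0.0003 -0.0016  0.0809] rz -0.17 w 0.0882 F [ 0.8 -0.6 -1.3] 0.0
[319.61175008 252.87099782] ((319.5, 251.5), (63.0, 59.0), 90.0) [319.29898792 250.01613732] [0.58230239 0.0836988  0.02817628]
```

View pics/c5.png

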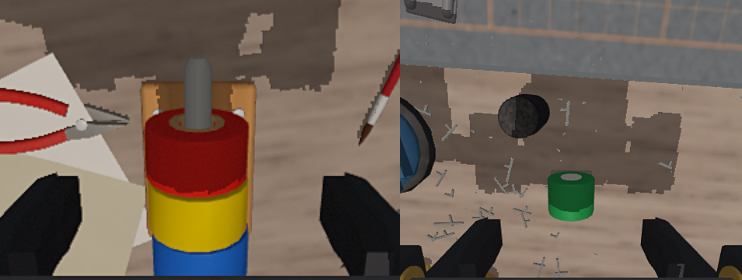

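The left crop shows red, yellow and blue stacked on the rod with the tip protruding. The right crop shows the cap with its white dot facing +y, and the ink bottle clear. Next I'll grasp the cap.

apply_moves --travel '[[0,-0.001,0.027],[0,0,0.027],[0,0,0.026],[0,0,0],[0,0,0]]' --twist '[[0,0,0],[0,0,0],[0,0,0],[0,0,0],[0,0,0]]' --claw '[-1,-1,-1,-1,1]'

```text
clock: 25.6
tcp_pos: [0.5817, 0.0838, 0.0202]
eef_rot: [0.676, 0.737, -0.001, -0.001]
ft_force: [-0.3, 0.4, 0.8]
gripper_width: 0.0834
grasp_force: 0.0
```

apply_moves --travel '[[0,0,0],[0,0,0],[0,0,0],[0,0,0],[0,0,0]]' --twist '[[0,0,0],[0,0,0],[0,0,0],[0,0,0],[0,0,0]]' --claw '[1,1,1,1,1]'

```text
clock: 26.02
tcp_pos: [0.583, 0.0845, 0.0214]
eef_rot: [0.676, 0.737, 0.001, 0.001]
ft_force: [0.8, -0.6, -0.6]
gripper_width: 0.0503
grasp_force: 0.0
```

apply_moves --travel '[[0,0,0],[0,0,0],[0,0,0],[0,0,0]]' --twist '[[0,0,0],[0,0,0],[0,0,0],[0,0,0]]' --claw '[1,1,1,1]'

```text
clock: 26.35
tcp_pos: [0.5824, 0.0845, 0.0206]
eef_rot: [0.676, 0.737, 0.0, 0.0]
ft_force: [-1.2, -0.6, 4.3]
gripper_width: 0.0393
grasp_force: 30.0
```

```bash
python3 -c "
from h import *
to((.5822,.0837,.02),95)"
```

```text
clk 26.35 tcp [0.5824 0.0845 0.0206] yaw 95.0 zax [ 3.e-04 -0.e+00 -1.e+00] travel [-0.0008 -0.0002  0.0006] rz 0.0 w 0.0393 F [-1.2 -0.6  4.3] 30.0
```

apply_moves --travel '[[0,0,-0.026],[0,0,-0.026],[0,0,-0.025],[0,0,0],[0,0,0]]' --twist '[[0,0,0],[0,0,0],[0,0,6.4],[0,0,6.2],[0,0,0]]' --claw '[1,1,1,1,1]'

```text
clock: 26.77
tcp_pos: [0.5838, 0.0846, 0.0992]
eef_rot: [0.753, 0.658, 0.002, 0.001]
ft_force: [-0.8, 0.1, -0.5]
gripper_width: 0.0396
grasp_force: 30.0
```

apply_moves --travel '[[0,0,0],[0,0,0]]' --twist '[[0,0,0],[0,0,0]]' --claw '[1,1]'

```text
clock: 26.93
tcp_pos: [0.581, 0.0844, 0.0958]
eef_rot: [0.752, 0.66, -0.001, -0.001]
ft_force: [-0.2, -0.7, 0.2]
gripper_width: 0.0396
grasp_force: 30.0
```

```bash
python3 -c "
from h import *
to((.5689,-.0497,.0945),82.2)"
```

```text
clk 26.93 tcp [0.581  0.0844 0.0958] yaw 82.55 zax [-2.5e-03 -3.0e-04 -1.0e+00] travel [-0.1345  0.0053  0.0014] rz 0.35 w 0.0396 F [-0.2 -0.7  0.2] 30.0
```

apply_moves --travel '[[-0.0335,0.0013,0],[-0.0335,0.0013,0],[-0.0335,0.0013,0],[-0.0335,0.0013,0],[0,0,0]]' --twist '[[0,0,0],[0,0,0],[0,0,0],[0,0,0.3],[0,0,0]]' --claw '[1,1,1,1,1]'

```text
clock: 27.35
tcp_pos: [0.568, -0.0536, 0.0956]
eef_rot: [0.755, 0.656, -0.002, -0.0]
ft_force: [-0.0, -0.3, -0.7]
gripper_width: 0.0398
grasp_force: 30.0
```

apply_moves --travel '[[0,0,0],[0,0,0],[0,0,0],[0,0,0]]' --twist '[[0,0,0],[0,0,0],[0,0,0],[0,0,0]]' --claw '[1,1,1,1]'

```text
clock: 27.68
tcp_pos: [0.5695, -0.0478, 0.0967]
eef_rot: [0.754, 0.657, -0.0, -0.0]
ft_force: [0.3, 0.9, 1.0]
gripper_width: 0.0394
grasp_force: 30.0
```

```bash
python3 - <<'E'
from h import *
T=((.5689,-.0497,.095),82.2)
to(*T);snap('wrist','w11');to(*T);snap('scene','s8');to(*T)
X=(.5689,-.0497,.1)
for f in('w11','s8'):
    b=blob(f,'green',proj(f,X),50);print(b and (b[0],b[1]),proj(f,X))
a=cv2.imread('pics/s8.png')[150:250,320:450];c=cv2.imread('pics/w11.png')[200:360,200:440]
cv2.imwrite('pics/c6.png',np.hstack([cv2.resize(a,(416,320),interpolation=2),cv2.resize(c,(380,320))]))
E
```

```text
clk 27.68 tcp [ 0.5695 -0.0478  0.0967] yaw 82.21 zax [-8.e-04  3.e-04 -1.e+00] travel [-0.0019 -0.0003  0.0017] rz 0.01 w 0.0394 F [0.3 0.9 1. ] 30.0
clk 27.73 tcp [ 0.5695 -0.0479  0.0969] yaw 82.21 zax [-5.e-04  2.e-04 -1.e+00] travel [-0.0019 -0.0004  0.0019] rz 0.01 w 0.0392 F [-0.1  0.5 -0.2] 30.0
clk 27.78 tcp [ 0.5697 -0.0479  0.097 ] yaw 82.21 zax [-2.e-04  1.e-04 -1.e+00] travel [-0.0019 -0.0005  0.002 ] rz 0.01 w 0.0397 F [ 0.7  0.3 -0.9] 30.0
(array([320.12324247, 315.49670014]), array([ 275,  266,   92,   91, 6970], dtype=int32)) [318.55420835 315.45381157]
(array([353.98319328, 204.64705882]), array([348, 198,  11,  16, 119], dtype=int32)) [357.58096836 206.1388057 ]
```

View pics/c6.png

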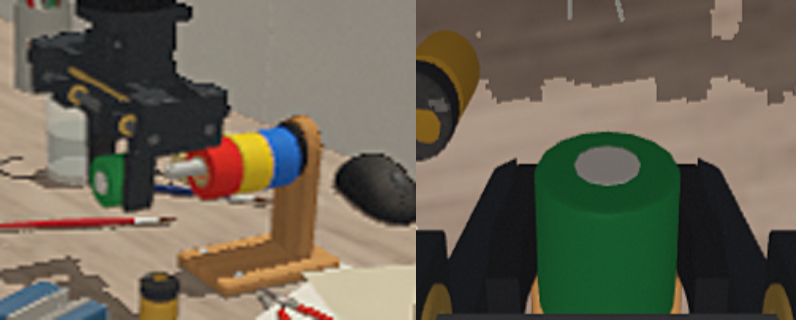

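The cap is held level with its closed end outward, in line with the rod. I'll correct 2 mm down and start inserting.

apply_moves --travel '[[-0.008,-0.0005,0.002],[-0.008,0,0],[-0.009,0,0],[-0.009,0,0],[0,0,0]]' --twist '[[0,0,0],[0,0,0],[0,0,0],[0,0,0],[0,0,0]]' --claw '[1,1,1,1,1]'

```text
clock: 28.2
tcp_pos: [0.5642, -0.0846, 0.0953]
eef_rot: [0.755, 0.656, -0.0, 0.0]
ft_force: [0.3, 0.1, 0.2]
gripper_width: 0.0397
grasp_force: 30.0
```

```bash
python3 - <<'E'
from h import *
X=np.array((.5486,-.1983,.095))+.098*np.array((.1357,.9907,0))
to(X,82.2)
E
```

```text
clk 28.2 tcp [ 0.5642 -0.0846  0.0953] yaw 82.01 zax [ 1.e-04 -7.e-04 -1.e+00] travel [-0.0167 -0.      0.0003] rz -0.19 w 0.0397 F [0.3 0.1 0.2] 30.0
```

apply_moves --travel '[[-0.006,0,0],[-0.005,0,0],[-0.004,0,0],[-0.002,0,0],[0,0,0]]' --twist '[[0,0,0],[0,0,0],[0,0,0],[0,0,0],[0,0,0]]' --claw '[1,1,1,1,1]'

```text
clock: 28.62
tcp_pos: [0.5621, -0.1, 0.0952]
eef_rot: [0.754, 0.657, 0.0, 0.0]
ft_force: [-0.4, -1.1, -0.7]
gripper_width: 0.0392
grasp_force: 30.0
```

apply_moves --travel '[[0,0,0]]' --twist '[[0,0,0]]' --claw '[1]'

```text
clock: 28.7
tcp_pos: [0.5621, -0.0996, 0.0952]
eef_rot: [0.754, 0.657, 0.0, -0.0]
ft_force: [-0.0, 0.5, 0.9]
gripper_width: 0.0397
grasp_force: 30.0
```

```bash
python3 - <<'E'
from h import *
X=np.array((.5486,-.1983,.095))+.098*np.array((.1357,.9907,0))
to(X,82.2);snap('scene','s9');X[2]=.1
b=blob('s9','green',proj('s9',X),30);print(b and b[0],proj('s9',X))
E
```

```text
clk 28.7 tcp [ 0.5621 -0.0996  0.0952] yaw 82.08 zax [ 0.e+00  1.e-04 -1.e+00] travel [-0.0017  0.      0.0002] rz -0.12 w 0.0397 F [-0.   0.5  0.9] 30.0
[372.54471545 202.34146341] [375.8573363  202.79644539]
```

apply_moves --travel '[[-0.001,0,0],[0,0,0]]' --twist '[[0,0,0],[0,0,0]]' --claw '[1,1]'

```text
clock: 28.92
tcp_pos: [0.562, -0.1004, 0.0952]
eef_rot: [0.754, 0.657, -0.0, -0.0]
ft_force: [0.3, 0.2, 0.5]
gripper_width: 0.0394
grasp_force: 30.0
```

apply_moves --travel '[[-0.001,0,0],[0,0,0]]' --twist '[[0,0,0],[0,0,0]]' --claw '[1,1]'

```text
clock: 29.08
tcp_pos: [0.5619, -0.1008, 0.0952]
eef_rot: [0.754, 0.657, 0.0, -0.0]
ft_force: [0.3, 3.4, -0.4]
gripper_width: 0.0399
grasp_force: 30.0
```

apply_moves --travel '[[-0.001,0,0],[0,0,0]]' --twist '[[0,0,0],[0,0,0]]' --claw '[1,1]'

```text
clock: 29.25
tcp_pos: [0.5619, -0.1009, 0.0952]
eef_rot: [0.754, 0.656, 0.001, -0.001]
ft_force: [0.9, 5.9, -0.7]
gripper_width: 0.0393
grasp_force: 30.0
```

Contact: the force rises along the rod while the TCP has stopped at about 98.5 mm, so the cap has bottomed. I'll relax, lower slightly and release.

apply_moves --travel '[[0.0015,0,0.0015],[0,0,0],[0,0,0],[0,0,0],[0,0,0]]' --twist '[[0,0,0],[0,0,0],[0,0,0],[0,0,0],[0,0,0]]' --claw '[1,-1,-1,-1,-1]'

```text
clock: 29.67
tcp_pos: [0.5619, -0.1013, 0.0937]
eef_rot: [0.754, 0.657, -0.0, 0.0]
ft_force: [-0.1, 0.1, -0.2]
gripper_width: 0.0642
grasp_force: 0.0
```

apply_moves --travel '[[0,0,0],[0,0,0],[0,0,0],[0,0,-0.03],[0,0,-0.03]]' --twist '[[0,0,0],[0,0,0],[0,0,0],[0,0,0],[0,0,0]]' --claw '[-1,-1,-1,-1,-1]'

```text
clock: 30.08
tcp_pos: [0.5597, -0.1006, 0.1518]
eef_rot: [0.754, 0.657, -0.002, -0.002]
ft_force: [-0.3, 0.5, 0.2]
gripper_width: 0.0883
grasp_force: 0.0
```

apply_moves --travel '[[0,0,-0.03],[0,0,-0.03],[0,0,0],[0,0,0],[0,0,0]]' --twist '[[0,0,0],[0,0,0],[0,0,0],[0,0,0],[0,0,0]]' --claw '[-1,-1,-1,-1,-1]'

```text
clock: 30.5
tcp_pos: [0.5615, -0.1009, 0.2132]
eef_rot: [0.754, 0.657, -0.0, -0.0]
ft_force: [-0.0, 0.3, -0.0]
gripper_width: 0.088
grasp_force: 0.0
```

```bash
python3 - <<'E'
from h import *
to((0.56,-.1,.2),82.2);snap('wrist','w12');snap('scene','s10')
d=np.array((.1357,.9907,0));r=np.array((.5486,-.1983,0))
# top ridge edges per colour: blob extent along the column through rod axis, mapped to rod x at ridge height
im=load('w12')[0];h=cv2.cvtColor(im,cv2.COLOR_RGB2HSV)
for c,z in(('green',.1175),('red',.12),('yellow',.12),('blue',.12)):
    m=cv2.inRange(h,*HSV[c])
    if c=='red': m|=cv2.inRange(h,(174,170,90),(180,255,255))
    hit=[x for x in np.arange(-.005,.14,.0005) if (lambda p:0<=p[1]<355 and m[int(p[1]),int(p[0])])(proj('w12',r+x*d+[0,0,z]))]
    print(c,hit and (min(hit),max(hit)))
a=cv2.imread('pics/s10.png')[150:250,320:450];q=cv2.imread('pics/w12.png')[120:360,170:470]
cv2.imwrite('pics/c7.png',np.hstack([cv2.resize(a,(390,300),interpolation=2),cv2.resize(q,(375,300))]))
E
```

```text
clk 30.5 tcp [ 0.5615 -0.1009  0.2132] yaw 82.1 zax [-7.e-04  1.e-04 -1.e+00] travel [ 0.0007 -0.0016  0.0132] rz -0.1 w 0.088 F [-0.   0.3 -0. ] 0.0
green (np.float64(0.08249999999999992), np.float64(0.12199999999999989))
red (np.float64(0.05399999999999995), np.float64(0.08249999999999992))
yellow (np.float64(0.02649999999999997), np.float64(0.051999999999999956))
blue (np.float64(-4.336808689942018e-18), np.float64(0.024999999999999974))
```

View pics/c7.png

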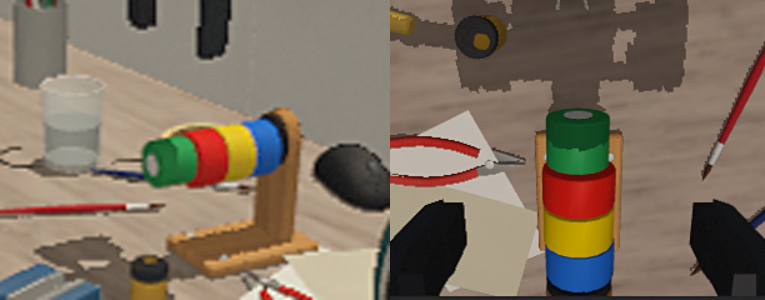

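Blue, yellow and red sit together from the disc, and the cap is home with its mouth at about 82 mm. The gripper is clear, so I'm handing in.

```bash
python3 -c "
from workcell import robot
print(robot.sign_off())"
```

```text
the job is handed in; nothing more can be done
None
```

The job is handed in at about 30.6 s of the 72 s allowed: blue, yellow and red sit together against the disc, and the green cap is on the rod end with its mouth at about 82 mm. Everything is released, with no sign of any bystander being touched, but the sign-off gave no verdict.

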